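# Change the kitchen over to a tank on an interlocked valve set

### The arm

A 6-joint arm with a two-finger parallel gripper is mounted at the origin on the work surface. World frame = base frame: x ahead of the robot, y to its left, z up, the work surface at z = 0. Lengths are in mm, angles in degrees, forces in N, time in s.
With the tool pointing down it reaches from about 300 to 850 mm from the base axis. Payload 4.2 kg.
Tool frame: the origin (TCP) lies at the very end of the fingers, on their centre line; the grasp point (between the pads) lies 19 mm behind it (env.grasp_offset is the distance from the TCP to the grasp point, in mm); z points along the fingers, y is the line along which they close (so a half turn about z gives the same grasp; the last joint's range is limited). The gripper opens to 91 mm and grips with 3 to 60 N. Pads are 32 mm wide; open, the fingers measure 118 mm over their backs; the gripper's body (76 mm by 178 mm) begins 60 mm behind the grasp point.
Start: joints at [-73.625, 18.312, 89.639, -0, 72.044, -1.146], TCP at [173.11, -548.339, 213.976] pointing down, gripper open.
Joint ranges: [-177.97, 177.97], [-48.28, 115.42], [12.27, 149.76], [-77.06, 257.06], [2.81, 150.46], [-146.56, 146.56]. Speed limits (degrees/s): [147.25, 147.25, 180, 180, 180, 180].

### API

Orientations are given as [roll, pitch, yaw] about the fixed x, y, z axes, in that order (R = Rz(yaw) Ry(pitch) Rx(roll)).
In Python, from workcell import env gives the robot as it stands. The module is installed in compiled form; this text tells all that it offers.
- The arm moves only by the tool send_rows, never from a script. Its argument "motion" is a list of rows, each an object of numbers: "tx", "ty", "tz": the shift along the tool's x, y, z in units of 500 mm (1.0 is 500 mm); "rx", "ry", "rz": the turn, a rotation vector about the tool's x, y, z in units of 30 degrees (1.0 is 30 degrees); "gripper": the closure, from -1 (fully open) to 1 (shut). In form: [{"tx": .., "ty": .., "tz": .., "rx": .., "ry": .., "rz": .., "gripper": ..}, ...]. A call has 1 to 12 rows; each row shifts and turns the commanded pose from where the row before left it, along the tool's axes as they then stand; what a row does not reach is not made up. A row lasts 1/8 s, in which the tool goes at most 62.5 mm and 10.7 degrees, less where a joint would pass 70% of its speed; a pose out of reach is approached as far as the arm can. A call with a number of a shift or a turn outside -1 to 1 is refused whole. A call with a gripper value outside its range is refused whole. The fingers move at their own pace and stop on an object; "grip_force" is the grip in N (left out, the last holds). Time passes only in rows, so rows that do not move let the fingers close. It gives the time, the measured TCP pose, the force, the opening and the grip force at its end, in the units of the state.
- env.state(): the state, without advancing time (a new reading comes with each control period).
- env.grab_frame(name): name is "scene" or "top" or "wrist"; returns a dict with "frame" (400x640x3 uint8, red, green, blue), "vertical_fov" (degrees; the focal length in pixels is half the picture's height over the tangent of half this angle, whatever the lens; pixels are square), "cx", "cy" (the principal point, pixels), "rvec" (rotation vector, rad) and "tvec" (3), from world to camera coordinates, as OpenCV has them; the wrist camera has in their place "T_tool_cam" (4x4, takes a point from camera to tool coordinates, whose origin is the TCP and whose axes are the flange's). Camera axes: x right, y down, z forward; pixel columns grow to the right and rows downward; lengths in mm; the calibration is good to about 2 mm. A picture is of the moment at which its call begins: read the wrist's pose just before it. There is no depth.
- env.job_done(): hands the job in; it is judged then, once.
The state is a dict: "time_s": time; "qpos": joint angles; "qvel": joint speeds; "effort": joint torques, N m; "ee_pos": TCP position; "ee_rot": TCP orientation; "force": force on the tool from outside, world axes, zero at the start; "torque": the same for the moment, N m; "gripper_width": finger opening in mm; "gripper_force": force on a finger pad.
Only numpy, scipy, OpenCV 4.12 (cv2) and the standard library are available. Lean on these libraries where they do the work, as an engineer would, in place of code of your own. Each camera call takes 0.05 s, during which the arm holds its last target. There are 200 camera calls.

### The job

The kitchen is running on the town main, the middle of the three water valves, whose lever points out towards you. Change it over to a tank: swing the middle lever fully shut, slide the yellow locking bar fully over towards the outer valve you want, and swing that valve's lever fully open, leaving the other two levers fully shut. One of the two outer valves has been pinned shut out of sight while its tank is cleaned: a lever that gives a few millimetres and stops is blocked, so feel for it gently, never force it, use the other one, and do not disturb the kitchenware.

Things in the scene. Friction and masses are not known exactly. Their poses are not given: they have to be found in the camera images.
- valve_set: Fixed brass and steel water manifold. Origin on the slab below the middle valve's stem; x points away from the robot (within 0.15 rad), y left, z up. Below, [x, y, z] are mm in this frame. Ball valves with upright stems at [0, 160], [0, 0], [0, -160]: left, middle, right. Pipes 33 mm thick, axes 45 mm up, run back from each valve and along y at x = -90. Valve bodies reach 70 mm up.
- rack_front (a point): Middle of the front rod of the bolted-down wire rack that covers the valves, at [-10, 45, 290]. Rods of 7 mm, 290 mm up, run along y from -250 to 340, at x = -10 to 190; two uprights at x = 190. Under it a gripper pointing straight down cannot get beside a shut lever: come from the front, fingers tilted 30 to 45 degrees from vertical, pointing down and away from the robot.
- left_lever (a joint): Angle (rad) of the left lever: 0 = fully shut, pointing left (+y), under the rack; 1.571 = fully open, pointing out to the robot (-x); hard stops at both. Opens counter-clockwise seen from above: the handle moves towards the robot, then right. Friction 0.25 N m (about 3 N at the handle centre); stays where left. Pinned or barred it gives 2 to 8 mm at the handle centre, then stops hard.
- middle_lever (a joint): The same for the middle lever, which is never pinned. It starts open, between 1.3 and 1.571.
- right_lever (a joint): The same for the right lever.
- left_stem (a point): Point on the left valve's stem axis, level with the lever handle's centre line (115 mm above the slab). Fixed. Stem 22 mm thick. A dark steel disc of radius 30 mm, 79 to 86 mm up, turns with it; its flat side faces -x when shut, beside the yellow locking bar.
- middle_stem (a point): The same on the middle valve.
- right_stem (a point): The same on the right valve.
- left_grip (a point): Centre of the left lever's red handle: a level round bar 20 mm in diameter, 115 mm up, from 45 to 132 mm from the stem axis; this point is 85 mm from the axis. A steel blade 20 mm wide joins it to the stem. Within 130 mm of the stems, in front of and beside the handles, nothing but levers and the bar's post stands higher than 87 mm (the bar's top is at 86).
- middle_grip (a point): The same on the middle lever.
- right_grip (a point): The same on the right lever.
- lock_bar (a joint): Position (m) of the yellow locking bar, which slides along y, + left: +0.055 (left stop) releases the left valve, 0 the middle, -0.055 (right stop) the right, each to about 3 mm; the valves not released are barred. It moves only while all three levers are shut to about 0.05 rad: the disc of an open lever holds it. Friction about 4 N; stays where left. Starts within 3 mm of 0.
- bar_post (a point): Point 115 mm up on the axis of the locking bar's upright steel post, 20 mm in diameter, 86 to 130 mm up, with a black ball of 28 mm on top (centre 140 mm up). The bar is pushed or pulled by it. At [-90, -235 + bar position], in front of the rack, nothing within 60 mm beside it higher than 87 mm.
- roller: Bystander: granite grinding roller 260 mm long, 80 mm in diameter, lying on the slab; origin under its middle.
- glass_bowl: Bystander: glass bowl, rim radius 75 mm, 65 mm high; origin at the centre of its underside.
- alu_lid: Bystander: aluminium pot lid, radius 100 mm, 48 mm high with knob, lying on the slab; origin at the centre of its underside.
- tiffin_box: Bystander: closed orange plastic tiffin box with cream lid, 130 by 190 mm, 63 mm high; origin at the centre of its underside.
- wooden_spoon: Bystander: wooden spoon 260 mm long lying flat on the slab; origin under its middle.
- steel_tumbler: Bystander: steel tumbler, rim radius 38 mm, 95 mm high, standing on the rack's rear half; origin at the centre of its underside.
- steel_bowl: Bystander: steel bowl with two black side handles, rim radius 60 mm, 50 mm high, standing on the rack's rear half; origin at the centre of its underside.

How it is judged (in metres and radians):
On the way:
1. the middle lever is fully shut (value of joint middle_lever below 0.05 rad), for 0.1 s.
At the end, for the whole second after the job is handed in: One outer lever is open to at least 1.45 rad of its 1.571, the middle lever is shut to within 0.08 rad and the other outer lever to within 0.10 rad (its blocked play) (value of joint middle_lever below 0.08 rad and ((value of joint left_lever above 1.45 rad and value of joint right_lever below 0.1 rad) or (value of joint right_lever above 1.45 rad and value of joint left_lever below 0.1 rad))); the robot touches nothing.
It fails at once if the valve set, its levers, bar or rack are pushed with more than 60 N (contact force between any of the fingers, the arm and valve_set above 60 N).
It fails at once if kitchenware is moved by more than 25 mm (distance of any of roller, glass_bowl, alu_lid, tiffin_box, wooden_spoon, steel_tumbler, steel_bowl from where it was at the start of the episode above 0.025 m).
It also fails if it takes over 72 s, if anything falls off the work surface, if the arm or the gripper's body presses on something with over 40 N, if the wrist force passes 120 N, or if a joint passes its speed limit or range.

## Working session

There is one attempt and no reset: what is moved stays moved. The work goes in short steps, Python scripts to look and compute and a tool call to move; the robot and the scene stay as the last step left them, time stands still between calls to the robot, and variables do not carry over. Pictures are saved under pics/ and viewed, at most 10 in all, crops included, and the job is handed in when it is done.

Besides the shell and the picture viewer there is one more tool, called after ">>>" as name([rows], argument=value, ...), one row to a line, values as JSON. send_rows: Moves the arm, as the interface text tells. Shifts and turns lie within -1 to 1; 1 stands for 500 mm of shift or 30 degrees of turn. Its arguments: {"type":"object","properties":{"motion":{"type":"array"},"grip_force":{"type":"number"}},"required":["motion"]}

```bash
mkdir -p pics; cat > h.py <<'E'
import numpy as np, cv2
from workcell import env
from scipy.spatial.transform import Rotation as R
def cam(n):
    d=env.grab_frame(n); f=200/np.tan(np.radians(d['vertical_fov'])/2)
    K=np.array([[f,0,d['cx']],[0,f,d['cy']],[0,0,1]])
    return d,K
def ray(d,K,u,v,z):
    M=cv2.Rodrigues(np.array(d['rvec'],float))[0]; t=np.array(d['tvec'],float).ravel()
    c=-M.T@t; r=M.T@np.linalg.inv(K)@[u,v,1]; return c+r*(z-c[2])/r[2]
def proj(d,K,P):
    return cv2.projectPoints(np.array(P,float).reshape(-1,1,3),np.array(d['rvec'],float),np.array(d['tvec'],float),K,None)[0].reshape(-1,2)
E
python3 - <<'E'
from h import *
import pickle
s=env.state();print(s)
for n in('scene','top'):
    d,K=cam(n);print(n,{k:v for k,v in d.items() if k!='frame'})
    cv2.imwrite(f'pics/{n}0.png',d['frame'][:,:,::-1]); pickle.dump((d,K),open(n+'.pkl','wb'))
E
```

```text
{'time_s': 0.0, 'qpos': array([-7.36262312e+01,  1.83512426e+01,  8.97047101e+01, -4.04137836e-04,
        7.20438453e+01, -1.14571212e+00]), 'qvel': array([ 0.01411949,  0.06983328, -0.01022044, -0.06291475, -0.00741558,
       -0.04817306]), 'effort': array([ 1.11899302e-03, -4.12452900e+01, -2.31975800e+01,  7.27002276e-02,
        4.54129104e-02, -1.38528603e-04]), 'ee_pos': array([ 172.953942  , -547.85562652,  213.1357653 ]), 'ee_rot': array([-1.79900214e+02, -1.61131350e-03,  1.75196044e+01]), 'force': array([-0.65815311, -0.27658227, -0.42744279]), 'torque': array([-0.00701511, -0.00151218, -0.06747058]), 'gripper_force': 0.0, 'gripper_width': 91.32892418723995}
scene {'vertical_fov': 48.74553528150558, 'cx': 321.14234048742884, 'cy': 196.72907744651843, 'rvec': array([ 0.54681916,  2.81263669, -0.98110224]), 'tvec': array([ 506.580479  ,  -74.2225311 , 1857.42451514])}
top {'vertical_fov': 43.47436576208835, 'cx': 320.0284471977905, 'cy': 202.15913030047082, 'rvec': array([ 2.10428642, -2.11813809,  0.20075302]), 'tvec': array([  51.83405559,  589.24536198, 1783.45407099])}
```

View pics/top0.png

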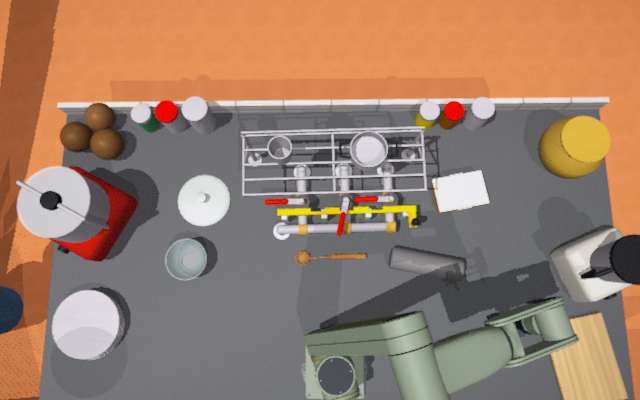

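View pics/scene0.png

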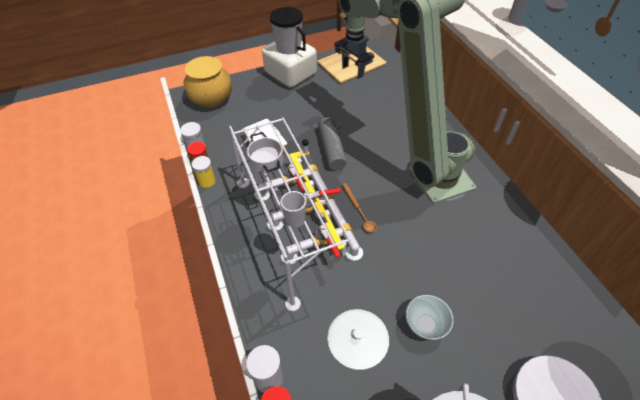

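The top view shows the robot base at about (337,377). The red handles are at (276,201) left, (342,220) middle and (367,199) right, and the post's ball is at (416,221). The rack's front rod is at row ~195, with the spoon at (330,256) and the roller at (428,262). The scene view shows the same layout from the far left.

```bash
cat > fit.py <<'E'
from h import *
import pickle
from scipy.optimize import least_squares
from scipy.ndimage import label
d,K=pickle.load(open('top.pkl','rb')); im=d['frame'].astype(int)
m=(im[...,0]>110)&(im[...,1]<60)&(im[...,2]<60); m[:180]=0; m[240:]=0; m[:,:250]=0; m[:,400:]=0
L,n=label(m,np.ones((3,3)))
for i in range(1,n+1):
    v,u=np.nonzero(L==i)
    if len(u)>15: print(len(u),u.mean().round(1),v.mean().round(1),u.min(),u.max(),v.min(),v.max(),ray(d,K,u.mean(),v.mean(),115).round(1))
for u,v,z in((416,221,140),(243,195,290),(426,191,290)): print(ray(d,K,u,v,z).round(1))
cv2.imwrite('pics/crop0.png',cv2.resize(d['frame'][120:280,230:450,::-1],(770,560),interpolation=cv2.INTER_CUBIC))
E
python3 fit.py
```

```text
132 365.2 198.7 354 377 196 202 [ 589.5 -113.5  115. ]
110 276.0 201.1 265 287 199 204 [583.2 204.4 115. ]
109 340.9 223.6 337 345 213 235 [500.7 -25.7 115. ]
[ 503.8 -286.1  140. ]
[568.2 293.5 290. ]
[ 576.7 -295.   290. ]
```

View pics/crop0.png

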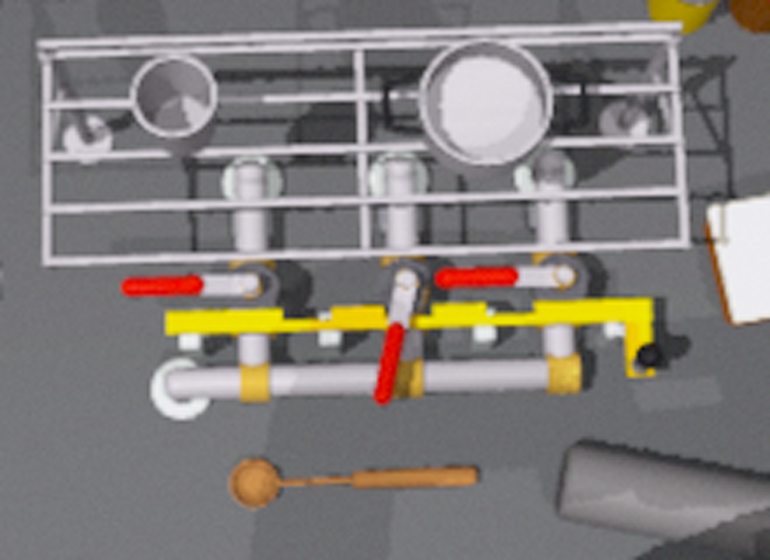

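The crop confirms the fit. The stems sit under the front rod, the yellow bar is about 40 mm in front of them, and the post's ball is at crop (649,353). Middle lever is at roughly 1.36 rad.

```bash
cat >> h.py <<'E'
import json
O=np.array([588.1,-43.05]); YAW=0.0198; T=np.radians(35)
c,s=np.cos(YAW),np.sin(YAW); RY=np.array([[c,-s],[s,c]])
RT=R.from_euler('z',YAW)*R.from_matrix(np.array([[np.cos(T),0,np.sin(T)],[0,-1,0],[np.sin(T),0,-np.cos(T)]]))
def tcp(x,y,zt=99):
    "TCP (world) whose finger axis at z=115 passes frame point x,y"
    return np.r_[O+RY@[x+(115-zt)*np.tan(T),y],zt]
def lever(th,ystem,side,gap=0,r=85,zt=99):
    "side +1: behind the handle (opening push), -1: in front (shutting push)"
    u=np.array([-np.sin(th),np.cos(th)]); n=np.array([np.cos(th),np.sin(th)])
    p=np.array([0,ystem])+r*u+side*n*(10+13.5*abs(n[1])+21.7*abs(n[0])+gap)
    return tcp(p[0],p[1],zt)
def rows(wps,g,turn=True,p0=None,mm=30):
    "wps: world TCPs or (TCP,n)"
    st=env.state(); p=np.array(st['ee_pos']) if p0 is None else p0; q=R.from_euler('xyz',st['ee_rot'],degrees=True)
    out=[]
    for i,w in enumerate(wps):
        w,n=w if isinstance(w,tuple) else (w,max(1,int(np.ceil(np.linalg.norm(w-p)/mm))))
        dq=(q.inv()*RT).as_rotvec(degrees=True) if (turn and i==0) else np.zeros(3)
        if turn and i==0: n=max(n,int(np.ceil(np.linalg.norm(dq)/9)))
        ps=p
        for k in range(n):
            t=p+(w-p)*(k+1)/n; a=q.inv().apply(t-ps)/500; ps=t
            out.append(dict(zip(('tx','ty','tz','rx','ry','rz'),[float(x) for x in np.r_[a,dq/n/30].round(4)]),gripper=g))
            q=q*R.from_rotvec(dq/n,degrees=True)
        p=w
    print('pos',np.round(st['ee_pos'],1),'rot',np.round(st['ee_rot'],1),'F',np.round(st['force'],1),'t',st['time_s'])
    for i in range(0,len(out),12): print(json.dumps([{k:v for k,v in o.items() if v or k=='gripper'} for o in out[i:i+12]]))
E
python3 - <<'E'
from h import *
p=lever(1.357,0,-1,25); print(p, RT.as_euler('xyz',degrees=True))
rows([np.array([p[0]-60,p[1]-40,260])],1,mm=45)
E
```

```text
[505.7173311  -78.24811316  99.        ] [180.         -35.           1.13445643]
pos [ 173.  -547.9  213.2] rot [-179.9   -0.    17.5] F [-0.6 -0.3  0.8] t 0.1
[{"tx": 0.0649, "ty": -0.0546, "tz": -0.0077, "rx": -0.0141, "ry": 0.0966, "rz": 0.044, "gripper": 1}, {"tx": 0.0639, "ty": -0.0561, "tz": -0.0049, "rx": -0.0141, "ry": 0.0966, "rz": 0.044, "gripper": 1}, {"tx": 0.0628, "ty": -0.0575, "tz": -0.0021, "rx": -0.0141, "ry": 0.0966, "rz": 0.044, "gripper": 1}, {"tx": 0.0615, "ty": -0.0589, "tz": 0.0006, "rx": -0.0141, "ry": 0.0966, "rz": 0.044, "gripper": 1}, {"tx": 0.06, "ty": -0.0603, "tz": 0.0033, "rx": -0.0141, "ry": 0.0966, "rz": 0.044, "gripper": 1}, {"tx": 0.0584, "ty": -0.0617, "tz": 0.0058, "rx": -0.0141, "ry": 0.0966, "rz": 0.044, "gripper": 1}, {"tx": 0.0566, "ty": -0.0631, "tz": 0.0083, "rx": -0.0141, "ry": 0.0966, "rz": 0.044, "gripper": 1}, {"tx": 0.0547, "ty": -0.0645, "tz": 0.0106, "rx": -0.0141, "ry": 0.0966, "rz": 0.044, "gripper": 1}, {"tx": 0.0526, "ty": -0.0658, "tz": 0.0128, "rx": -0.0141, "ry": 0.0966, "rz": 0.044, "gripper": 1}, {"tx": 0.0503, "ty": -0.0671, "tz": 0.0149, "rx": -0.0141, "ry": 0.0966, "rz": 0.044, "gripper": 1}, {"tx": 0.048, "ty": -0.0683, "tz": 0.0169, "rx": -0.0141, "ry": 0.0966, "rz": 0.044, "gripper": 1}, {"tx": 0.0455, "ty": -0.0695, "tz": 0.0188, "rx": -0.0141, "ry": 0.0966, "rz": 0.044, "gripper": 1}]
```

>>> send_rows([
  {"tx": 0.065, "ty": -0.055, "tz": -0.008, "rx": -0.014, "ry": 0.097, "rz": 0.044, "gripper": 1},
  {"tx": 0.064, "ty": -0.056, "tz": -0.005, "rx": -0.014, "ry": 0.097, "rz": 0.044, "gripper": 1},
  {"tx": 0.063, "ty": -0.058, "tz": -0.002, "rx": -0.014, "ry": 0.097, "rz": 0.044, "gripper": 1},
  {"tx": 0.062, "ty": -0.059, "tz": 0.001, "rx": -0.014, "ry": 0.097, "rz": 0.044, "gripper": 1},
  {"tx": 0.06, "ty": -0.06, "tz": 0.003, "rx": -0.014, "ry": 0.097, "rz": 0.044, "gripper": 1},
  {"tx": 0.058, "ty": -0.062, "tz": 0.006, "rx": -0.014, "ry": 0.097, "rz": 0.044, "gripper": 1},
  {"tx": 0.057, "ty": -0.063, "tz": 0.008, "rx": -0.014, "ry": 0.097, "rz": 0.044, "gripper": 1},
  {"tx": 0.055, "ty": -0.065, "tz": 0.011, "rx": -0.014, "ry": 0.097, "rz": 0.044, "gripper": 1},
  {"tx": 0.053, "ty": -0.066, "tz": 0.013, "rx": -0.014, "ry": 0.097, "rz": 0.044, "gripper": 1},
  {"tx": 0.05, "ty": -0.067, "tz": 0.015, "rx": -0.014, "ry": 0.097, "rz": 0.044, "gripper": 1},
  {"tx": 0.048, "ty": -0.068, "tz": 0.017, "rx": -0.014, "ry": 0.097, "rz": 0.044, "gripper": 1},
  {"tx": 0.046, "ty": -0.07, "tz": 0.019, "rx": -0.014, "ry": 0.097, "rz": 0.044, "gripper": 1},
], grip_force=20)

```text
time_s: 1.6
ee_pos: [446.7, -116.5, 260.8]
ee_rot: [-180.0, -35.3, 1.1]
force: [0.2, 0.7, 0.4]
gripper_width: 0.3
gripper_force: 0.0
```

```bash
python3 - <<'E'
from h import *
p=lever(1.357,0,-1,25)
rows([p+[-10,-10,60],p],1,mm=25)
E
```

```text
pos [ 446.7 -116.5  260.8] rot [-180.   -35.3    1.1] F [0.2 0.7 0.4] t 1.6
[{"tx": -0.0073, "ty": -0.0109, "tz": 0.0447, "rx": 0.0001, "ry": -0.0017, "rz": -0.0003, "gripper": 1}, {"tx": -0.0073, "ty": -0.0109, "tz": 0.0447, "rx": 0.0001, "ry": -0.0017, "rz": -0.0003, "gripper": 1}, {"tx": -0.0072, "ty": -0.0109, "tz": 0.0447, "rx": 0.0001, "ry": -0.0017, "rz": -0.0003, "gripper": 1}, {"tx": -0.0072, "ty": -0.0109, "tz": 0.0447, "rx": 0.0001, "ry": -0.0017, "rz": -0.0003, "gripper": 1}, {"tx": -0.0072, "ty": -0.0109, "tz": 0.0447, "rx": 0.0001, "ry": -0.0017, "rz": -0.0003, "gripper": 1}, {"tx": -0.0174, "ty": -0.0065, "tz": 0.0367, "gripper": 1}, {"tx": -0.0174, "ty": -0.0065, "tz": 0.0367, "gripper": 1}, {"tx": -0.0174, "ty": -0.0065, "tz": 0.0367, "gripper": 1}]
```

Works well. Descend beside the middle lever.

>>> send_rows([
  {"tx": -0.007, "ty": -0.011, "tz": 0.045, "gripper": 1},
  {"tx": -0.007, "ty": -0.011, "tz": 0.045, "gripper": 1},
  {"tx": -0.007, "ty": -0.011, "tz": 0.045, "gripper": 1},
  {"tx": -0.007, "ty": -0.011, "tz": 0.045, "gripper": 1},
  {"tx": -0.007, "ty": -0.011, "tz": 0.045, "gripper": 1},
  {"tx": -0.0175, "ty": -0.0065, "tz": 0.0365, "gripper": 1},
  {"tx": -0.0175, "ty": -0.0065, "tz": 0.0365, "gripper": 1},
  {"tx": -0.0175, "ty": -0.0065, "tz": 0.0365, "gripper": 1},
])

```text
invalid input at $.motion[0]: expected keys tx, ty, tz, rx, ry, rz, gripper
```

```bash
python3 - <<'E'
from h import *
d,K=cam('top'); cv2.imwrite('pics/c1.png',cv2.resize(d['frame'][150:290,250:450,::-1],(770,539),interpolation=cv2.INTER_CUBIC))
rows([(lever(1.357,0,-1,0),2)]+[(lever(t,0,-1,0),1) for t in (1.2,1.05,.9,.75,.6,.48,.36,.26,.18,.1)],1,turn=False)
E
```

```text
pos [ 446.9 -112.2  260.3] rot [-179.7  -35.3    1.2] F [-1.7  0.1  0.2] t 1.65
[{"tx": -0.0402, "ty": -0.0564, "tz": 0.1694, "gripper": 1}, {"tx": -0.0402, "ty": -0.0564, "tz": 0.1694, "gripper": 1}, {"tx": -0.0021, "ty": -0.0231, "tz": -0.0014, "gripper": 1}, {"tx": 0.0006, "ty": -0.0233, "tz": 0.0005, "gripper": 1}, {"tx": 0.0035, "ty": -0.0241, "tz": 0.0026, "gripper": 1}, {"tx": 0.0068, "ty": -0.0242, "tz": 0.0049, "gripper": 1}, {"tx": 0.0103, "ty": -0.0236, "tz": 0.0074, "gripper": 1}, {"tx": 0.0108, "ty": -0.0178, "tz": 0.0077, "gripper": 1}, {"tx": 0.013, "ty": -0.0163, "tz": 0.0093, "gripper": 1}, {"tx": 0.0125, "ty": -0.0121, "tz": 0.0089, "gripper": 1}, {"tx": 0.0109, "ty": -0.0085, "tz": 0.0078, "gripper": 1}, {"tx": 0.0117, "ty": -0.0074, "tz": 0.0083, "gripper": 1}]
```

View pics/c1.png

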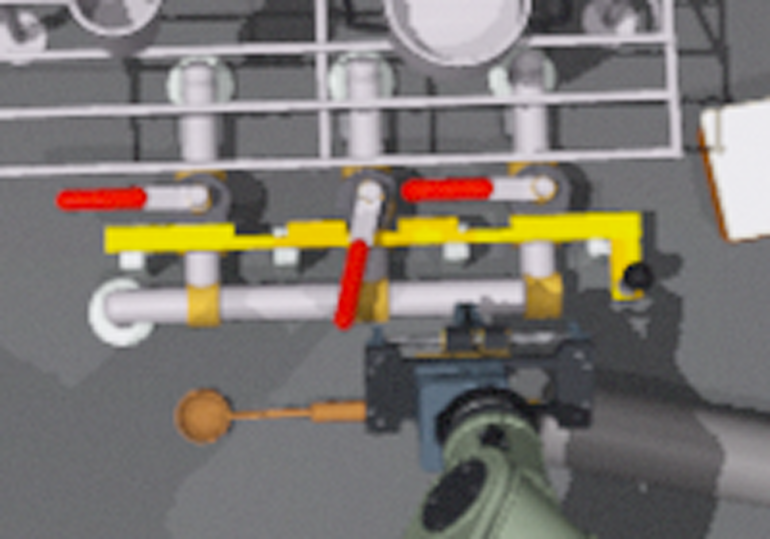

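The picture shows the closed fingertips at (470,315), still high and to the right of the middle lever's handle (350,285). The move was refused because it left out some keys, so I'll send it again with all of them.

>>> send_rows([
  {"tx": -0.007, "ty": -0.013, "tz": 0.045, "rx": 0, "ry": 0, "rz": 0, "gripper": 1},
  {"tx": -0.007, "ty": -0.013, "tz": 0.045, "rx": 0, "ry": 0, "rz": 0, "gripper": 1},
  {"tx": -0.007, "ty": -0.013, "tz": 0.045, "rx": 0, "ry": 0, "rz": 0, "gripper": 1},
  {"tx": -0.007, "ty": -0.013, "tz": 0.045, "rx": 0, "ry": 0, "rz": 0, "gripper": 1},
  {"tx": -0.007, "ty": -0.011, "tz": 0.045, "rx": 0, "ry": 0, "rz": 0, "gripper": 1},
  {"tx": -0.0175, "ty": -0.006, "tz": 0.0365, "rx": 0, "ry": 0, "rz": 0, "gripper": 1},
  {"tx": -0.0175, "ty": -0.006, "tz": 0.0365, "rx": 0, "ry": 0, "rz": 0, "gripper": 1},
  {"tx": -0.0175, "ty": -0.006, "tz": 0.0365, "rx": 0, "ry": 0, "rz": 0, "gripper": 1},
  {"tx": 0, "ty": 0, "tz": 0, "rx": 0, "ry": 0, "rz": 0, "gripper": 1},
])

```text
time_s: 2.78
ee_pos: [505.3, -75.5, 100.0]
ee_rot: [-179.8, -35.0, 1.1]
force: [-0.4, 0.1, 0.4]
gripper_width: 0.4
gripper_force: 0.0
```

```bash
sed -i 's/{k:v for k,v in o.items() if v or k==.gripper.}/{k:(v or 0) for k,v in o.items()}/' h.py; python3 - <<'E'
from h import *
rows([(lever(1.357,0,-1,0),2)]+[(lever(t,0,-1,0),1) for t in (1.2,1.05,.9,.75,.6,.48,.36,.26,.18,.1)],1,turn=False)
E
```

```text
pos [505.3 -75.5 100. ] rot [-179.8  -35.     1.1] F [-0.4  0.1  0.4] t 2.775
[{"tx": 0.004, "ty": -0.0217, "tz": 0.0041, "rx": 0, "ry": 0, "rz": 0, "gripper": 1}, {"tx": 0.004, "ty": -0.0217, "tz": 0.0041, "rx": 0, "ry": 0, "rz": 0, "gripper": 1}, {"tx": -0.0021, "ty": -0.0231, "tz": -0.0014, "rx": 0, "ry": 0, "rz": 0, "gripper": 1}, {"tx": 0.0005, "ty": -0.0233, "tz": 0.0005, "rx": 0, "ry": 0, "rz": 0, "gripper": 1}, {"tx": 0.0035, "ty": -0.0241, "tz": 0.0025, "rx": 0, "ry": 0, "rz": 0, "gripper": 1}, {"tx": 0.0068, "ty": -0.0243, "tz": 0.0048, "rx": 0, "ry": 0, "rz": 0, "gripper": 1}, {"tx": 0.0103, "ty": -0.0236, "tz": 0.0073, "rx": 0, "ry": 0, "rz": 0, "gripper": 1}, {"tx": 0.0108, "ty": -0.0178, "tz": 0.0076, "rx": 0, "ry": 0, "rz": 0, "gripper": 1}, {"tx": 0.013, "ty": -0.0164, "tz": 0.0092, "rx": 0, "ry": 0, "rz": 0, "gripper": 1}, {"tx": 0.0125, "ty": -0.0122, "tz": 0.0088, "rx": 0, "ry": 0, "rz": 0, "gripper": 1}, {"tx": 0.011, "ty": -0.0086, "tz": 0.0077, "rx": 0, "ry": 0, "rz": 0, "gripper": 1}, {"tx": 0.0117, "ty": -0.0074, "tz": 0.0083, "rx": 0, "ry": 0, "rz": 0, "gripper": 1}]
```

>>> send_rows([
  {"tx": 0.004, "ty": -0.022, "tz": 0.004, "rx": 0, "ry": 0, "rz": 0, "gripper": 1},
  {"tx": 0.004, "ty": -0.022, "tz": 0.004, "rx": 0, "ry": 0, "rz": 0, "gripper": 1},
  {"tx": -0.002, "ty": -0.023, "tz": -0.0015, "rx": 0, "ry": 0, "rz": 0, "gripper": 1},
  {"tx": 0.0005, "ty": -0.0235, "tz": 0.0005, "rx": 0, "ry": 0, "rz": 0, "gripper": 1},
  {"tx": 0.0035, "ty": -0.024, "tz": 0.0025, "rx": 0, "ry": 0, "rz": 0, "gripper": 1},
  {"tx": 0.007, "ty": -0.0245, "tz": 0.005, "rx": 0, "ry": 0, "rz": 0, "gripper": 1},
  {"tx": 0.01, "ty": -0.0235, "tz": 0.007, "rx": 0, "ry": 0, "rz": 0, "gripper": 1},
  {"tx": 0.011, "ty": -0.018, "tz": 0.0075, "rx": 0, "ry": 0, "rz": 0, "gripper": 1},
  {"tx": 0.013, "ty": -0.0165, "tz": 0.009, "rx": 0, "ry": 0, "rz": 0, "gripper": 1},
  {"tx": 0.0125, "ty": -0.012, "tz": 0.0085, "rx": 0, "ry": 0, "rz": 0, "gripper": 1},
  {"tx": 0.011, "ty": -0.0085, "tz": 0.0075, "rx": 0, "ry": 0, "rz": 0, "gripper": 1},
  {"tx": 0.0115, "ty": -0.0075, "tz": 0.008, "rx": 0, "ry": 0, "rz": 0, "gripper": 1},
])

```text
time_s: 4.28
ee_pos: [552.7, 33.1, 101.9]
ee_rot: [-179.7, -34.8, 1.2]
force: [-2.9, -3.4, -1.1]
gripper_width: 0.3
gripper_force: 1.7
```

```bash
python3 - <<'E'
from h import *
rows([(lever(.0,0,-1,0),5),(lever(.0,0,-1,-3),3)],1,turn=False)
E
```

```text
pos [552.7  33.1 101.9] rot [-179.7  -34.8    1.2] F [-2.9 -3.4 -1.1] t 4.275
[{"tx": 0.0037, "ty": -0.0032, "tz": 0.004, "rx": 0, "ry": 0, "rz": 0, "gripper": 1}, {"tx": 0.0037, "ty": -0.0032, "tz": 0.004, "rx": 0, "ry": 0, "rz": 0, "gripper": 1}, {"tx": 0.0037, "ty": -0.0032, "tz": 0.004, "rx": 0, "ry": 0, "rz": 0, "gripper": 1}, {"tx": 0.0037, "ty": -0.0032, "tz": 0.004, "rx": 0, "ry": 0, "rz": 0, "gripper": 1}, {"tx": 0.0037, "ty": -0.0032, "tz": 0.004, "rx": 0, "ry": 0, "rz": 0, "gripper": 1}, {"tx": 0.0016, "ty": 0, "tz": 0.0011, "rx": 0, "ry": 0, "rz": 0, "gripper": 1}, {"tx": 0.0016, "ty": 0, "tz": 0.0011, "rx": 0, "ry": 0, "rz": 0, "gripper": 1}, {"tx": 0.0016, "ty": 0, "tz": 0.0011, "rx": 0, "ry": 0, "rz": 0, "gripper": 1}]
```

>>> send_rows([
  {"tx": 0.004, "ty": -0.003, "tz": 0.004, "rx": 0, "ry": 0, "rz": 0, "gripper": 1},
  {"tx": 0.004, "ty": -0.003, "tz": 0.004, "rx": 0, "ry": 0, "rz": 0, "gripper": 1},
  {"tx": 0.004, "ty": -0.003, "tz": 0.004, "rx": 0, "ry": 0, "rz": 0, "gripper": 1},
  {"tx": 0.004, "ty": -0.003, "tz": 0.003, "rx": 0, "ry": 0, "rz": 0, "gripper": 1},
  {"tx": 0.003, "ty": -0.003, "tz": 0.002, "rx": 0, "ry": 0, "rz": 0, "gripper": 1},
  {"tx": 0, "ty": 0, "tz": 0, "rx": 0, "ry": 0, "rz": 0, "gripper": 1},
])

```text
time_s: 5.03
ee_pos: [562.9, 39.6, 98.5]
ee_rot: [-179.8, -34.5, 1.2]
force: [-8.8, -3.2, -0.2]
gripper_width: 0.3
gripper_force: 3.8
```

>>> send_rows([
  {"tx": 0.0032, "ty": 0, "tz": 0.0023, "rx": 0, "ry": 0, "rz": 0, "gripper": 1},
  {"tx": 0, "ty": 0, "tz": 0, "rx": 0, "ry": 0, "rz": 0, "gripper": 1},
])

```text
time_s: 5.28
ee_pos: [563.5, 39.7, 97.6]
ee_rot: [-179.8, -34.3, 1.2]
force: [-12.9, -1.3, 0.5]
gripper_width: 0.2
gripper_force: 4.9
```

>>> send_rows([
  {"tx": 0.0032, "ty": 0, "tz": 0.0023, "rx": 0, "ry": 0, "rz": 0, "gripper": 1},
  {"tx": 0, "ty": 0, "tz": 0, "rx": 0, "ry": 0, "rz": 0, "gripper": 1},
])

```text
time_s: 5.52
ee_pos: [564.2, 39.7, 96.7]
ee_rot: [-179.8, -34.2, 1.2]
force: [-15.1, -0.9, 0.6]
gripper_width: 0.4
gripper_force: 5.9
```

```bash
python3 - <<'E'
from h import *
d,K=cam('top'); cv2.imwrite('pics/c2.png',cv2.resize(d['frame'][150:290,250:450,::-1],(770,539),interpolation=cv2.INTER_CUBIC))
from scipy.ndimage import label
im=d['frame'].astype(int); m=(im[...,0]>110)&(im[...,1]<60)&(im[...,2]<60); m[:180]=0; m[240:]=0; m[:,:250]=0; m[:,400:]=0
L,n=label(m,np.ones((3,3)))
for i in range(1,n+1):
    v,u=np.nonzero(L==i)
    if len(u)>15: P=ray(d,K,u.mean(),v.mean(),115); print(len(u),u.mean().round(1),v.mean().round(1),P.round(1),(RY.T@(P[:2]-O)).round(1))
# retreat up then above post, straddling
p=env.state()['ee_pos']
rows([p+[-40,0,60],tcp(-90,-237,200)],-1,mm=40)
print(tcp(-90,-237,200),tcp(-90,-237,110))
E
```

```text
131 365.3 198.8 [ 589.4 -113.9  115. ] [ -0.1 -70.9]
128 320.6 200.1 [585.7  45.3 115. ] [-0.7 88.4]
115 275.7 201.1 [583.4 205.5 115. ] [2.000e-01 2.485e+02]
pos [564.2  39.7  96.7] rot [-179.8  -34.2    1.2] F [-13.6  -1.3   0.8] t 5.575
[{"tx": 0.0006, "ty": -0.0011, "tz": -0.0721, "rx": -0.0039, "ry": 0.0137, "rz": 0.001, "gripper": -1}, {"tx": 0.0011, "ty": -0.0009, "tz": -0.0721, "rx": -0.0039, "ry": 0.0137, "rz": 0.001, "gripper": -1}, {"tx": -0.0104, "ty": 0.0713, "tz": -0.019, "rx": 0, "ry": 0, "rz": 0, "gripper": -1}, {"tx": -0.0104, "ty": 0.0713, "tz": -0.019, "rx": 0, "ry": 0, "rz": 0, "gripper": -1}, {"tx": -0.0104, "ty": 0.0713, "tz": -0.019, "rx": 0, "ry": 0, "rz": 0, "gripper": -1}, {"tx": -0.0104, "ty": 0.0713, "tz": -0.019, "rx": 0, "ry": 0, "rz": 0, "gripper": -1}, {"tx": -0.0104, "ty": 0.0713, "tz": -0.019, "rx": 0, "ry": 0, "rz": 0, "gripper": -1}, {"tx": -0.0104, "ty": 0.0713, "tz": -0.019, "rx": 0, "ry": 0, "rz": 0, "gripper": -1}, {"tx": -0.0104, "ty": 0.0713, "tz": -0.019, "rx": 0, "ry": 0, "rz": 0, "gripper": -1}, {"tx": -0.0104, "ty": 0.0713, "tz": -0.019, "rx": 0, "ry": 0, "rz": 0, "gripper": -1}, {"tx": -0.0104, "ty": 0.0713, "tz": -0.019, "rx": 0, "ry": 0, "rz": 0, "gripper": -1}]
[ 443.30396013 -282.96380063  200.        ] [ 506.31028606 -281.71611233  110.        ]
```

View pics/c2.png

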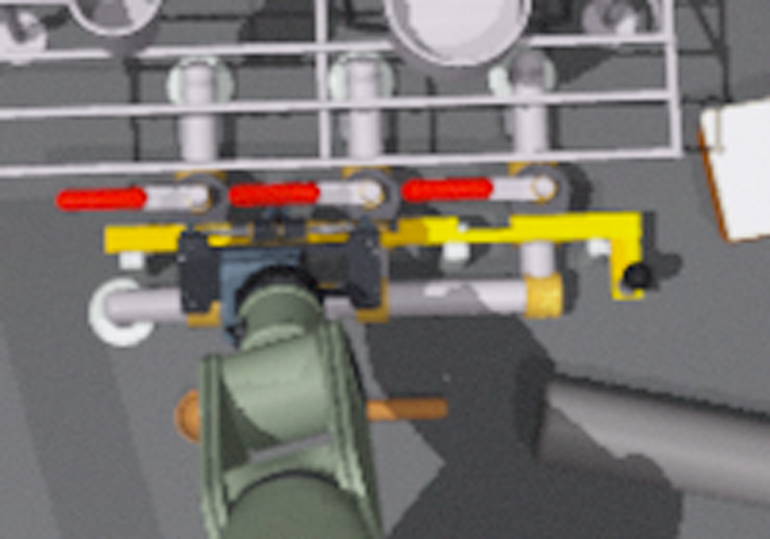

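The middle lever is shut: its handle (275,193) lines up with the other two, at x = -0.7 mm in the frame. Next I'll back off and straddle the post.

```bash
python3 - <<'E'
from h import *
p=env.state()['ee_pos']; a=RT.as_matrix()[:,2]; t=tcp(-81,-238,103)
rows([p+[-40,0,60],t-90*a,(t,5)],-1,mm=45); print(t)
E
```

```text
pos [564.2  39.7  96.7] rot [-179.8  -34.2    1.2] F [-13.6  -1.3   0.8] t 5.575
[{"tx": 0.0006, "ty": -0.0011, "tz": -0.0721, "rx": -0.0039, "ry": 0.0137, "rz": 0.001, "gripper": -1}, {"tx": 0.0011, "ty": -0.0009, "tz": -0.0721, "rx": -0.0039, "ry": 0.0137, "rz": 0.001, "gripper": -1}, {"tx": -0.0098, "ty": 0.0805, "tz": -0.013, "rx": 0, "ry": 0, "rz": 0, "gripper": -1}, {"tx": -0.0098, "ty": 0.0805, "tz": -0.013, "rx": 0, "ry": 0, "rz": 0, "gripper": -1}, {"tx": -0.0098, "ty": 0.0805, "tz": -0.013, "rx": 0, "ry": 0, "rz": 0, "gripper": -1}, {"tx": -0.0098, "ty": 0.0805, "tz": -0.013, "rx": 0, "ry": 0, "rz": 0, "gripper": -1}, {"tx": -0.0098, "ty": 0.0805, "tz": -0.013, "rx": 0, "ry": 0, "rz": 0, "gripper": -1}, {"tx": -0.0098, "ty": 0.0805, "tz": -0.013, "rx": 0, "ry": 0, "rz": 0, "gripper": -1}, {"tx": -0.0098, "ty": 0.0805, "tz": -0.013, "rx": 0, "ry": 0, "rz": 0, "gripper": -1}, {"tx": -0.0098, "ty": 0.0805, "tz": -0.013, "rx": 0, "ry": 0, "rz": 0, "gripper": -1}, {"tx": 0, "ty": 0, "tz": 0.036, "rx": 0, "ry": 0, "rz": 0, "gripper": -1}, {"tx": 0, "ty": 0, "tz": 0.036, "rx": 0, "ry": 0, "rz": 0, "gripper": -1}]
[{"tx": 0, "ty": 0, "tz": 0.036, "rx": 0, "ry": 0, "rz": 0, "gripper": -1}, {"tx": 0, "ty": 0, "tz": 0.036, "rx": 0, "ry": 0, "rz": 0, "gripper": -1}, {"tx": 0, "ty": 0, "tz": 0.036, "rx": 0, "ry": 0, "rz": 0, "gripper": -1}]
[ 520.22881266 -282.44068553  103.        ]
```

>>> send_rows([
  {"tx": 0.0, "ty": -0.001, "tz": -0.072, "rx": 0, "ry": 0.014, "rz": 0, "gripper": 1},
  {"tx": 0.001, "ty": -0.001, "tz": -0.072, "rx": 0, "ry": 0.014, "rz": 0, "gripper": 1},
  {"tx": -0.01, "ty": 0.08, "tz": -0.013, "rx": 0, "ry": 0, "rz": 0, "gripper": -1},
  {"tx": -0.01, "ty": 0.08, "tz": -0.013, "rx": 0, "ry": 0, "rz": 0, "gripper": -1},
  {"tx": -0.01, "ty": 0.08, "tz": -0.013, "rx": 0, "ry": 0, "rz": 0, "gripper": -1},
  {"tx": -0.01, "ty": 0.08, "tz": -0.013, "rx": 0, "ry": 0, "rz": 0, "gripper": -1},
  {"tx": -0.01, "ty": 0.08, "tz": -0.013, "rx": 0, "ry": 0, "rz": 0, "gripper": -1},
  {"tx": -0.01, "ty": 0.08, "tz": -0.013, "rx": 0, "ry": 0, "rz": 0, "gripper": -1},
  {"tx": -0.01, "ty": 0.08, "tz": -0.013, "rx": 0, "ry": 0, "rz": 0, "gripper": -1},
  {"tx": -0.01, "ty": 0.08, "tz": -0.013, "rx": 0, "ry": 0, "rz": 0, "gripper": -1},
  {"tx": 0, "ty": 0, "tz": 0, "rx": 0, "ry": 0, "rz": 0, "gripper": -1},
])

```text
time_s: 6.95
ee_pos: [479.3, -255.6, 176.0]
ee_rot: [180.0, -35.5, 1.0]
force: [-0.3, -0.1, -0.5]
gripper_width: 87.8
gripper_force: 0.0
```

```bash
python3 - <<'E'
from h import *
a=RT.as_matrix()[:,2]; t=tcp(-81,-238,103)
rows([(t-70*a,2),(t,3)],-1)
d,K=cam('top'); u,v=410,0
cr=d['frame'][190:250,370:450]; print(proj(d,K,[np.r_[O+RY@[-90,-235],140]]))
g=cr.astype(int); m=(g.max(2)<45); 
E
```

```text
pos [ 479.3 -255.6  176. ] rot [180.  -35.5   1. ] F [-0.3 -0.1 -0.5] t 6.95
[{"tx": -0.0088, "ty": 0.0277, "tz": 0.013, "rx": 0.0015, "ry": -0.0082, "rz": -0.0021, "gripper": -1}, {"tx": -0.0088, "ty": 0.0277, "tz": 0.013, "rx": 0.0015, "ry": -0.0082, "rz": -0.0021, "gripper": -1}, {"tx": 0, "ty": 0, "tz": 0.0467, "rx": 0, "ry": 0, "rz": 0, "gripper": -1}, {"tx": 0, "ty": 0, "tz": 0.0467, "rx": 0, "ry": 0, "rz": 0, "gripper": -1}, {"tx": 0, "ty": 0, "tz": 0.0467, "rx": 0, "ry": 0, "rz": 0, "gripper": -1}]
[[414.1928209  221.31242177]]
```

>>> send_rows([
  {"tx": 0, "ty": 0, "tz": 0, "rx": 0, "ry": 0, "rz": 0, "gripper": -1},
  {"tx": 0, "ty": 0, "tz": 0, "rx": 0, "ry": 0, "rz": 0, "gripper": -1},
])

```text
time_s: 7.25
ee_pos: [478.8, -250.4, 175.0]
ee_rot: [-179.8, -35.4, 1.2]
force: [0.1, -0.2, 0.2]
gripper_width: 91.2
gripper_force: 0.0
```

```bash
python3 - <<'E'
from h import *
a=RT.as_matrix()[:,2]; t=tcp(-81,-238,103)
rows([(t-70*a,2),(t,3)],-1)
E
```

```text
pos [ 478.8 -250.4  175. ] rot [-179.8  -35.4    1.2] F [ 0.1 -0.2  0.2] t 7.25
[{"tx": -0.008, "ty": 0.0329, "tz": 0.0121, "rx": -0.0049, "ry": -0.0065, "rz": 0.0014, "gripper": -1}, {"tx": -0.008, "ty": 0.0329, "tz": 0.0122, "rx": -0.0049, "ry": -0.0065, "rz": 0.0014, "gripper": -1}, {"tx": 0, "ty": 0, "tz": 0.0467, "rx": 0, "ry": 0, "rz": 0, "gripper": -1}, {"tx": 0, "ty": 0, "tz": 0.0467, "rx": 0, "ry": 0, "rz": 0, "gripper": -1}, {"tx": 0, "ty": 0, "tz": 0.0467, "rx": 0, "ry": 0, "rz": 0, "gripper": -1}]
```

>>> send_rows([
  {"tx": -0.008, "ty": 0.033, "tz": 0.012, "rx": 0, "ry": 0, "rz": 0, "gripper": -1},
  {"tx": -0.008, "ty": 0.033, "tz": 0.012, "rx": 0, "ry": 0, "rz": 0, "gripper": -1},
  {"tx": 0, "ty": 0, "tz": 0, "rx": 0, "ry": 0, "rz": 0, "gripper": -1},
  {"tx": 0, "ty": 0, "tz": 0, "rx": 0, "ry": 0, "rz": 0, "gripper": -1},
])

```text
time_s: 7.75
ee_pos: [479.8, -283.5, 160.5]
ee_rot: [-179.7, -35.4, 1.2]
force: [-0.3, -0.3, -0.2]
gripper_width: 91.3
gripper_force: 0.0
```

```bash
python3 - <<'E'
from h import *
a=RT.as_matrix()[:,2]; t=tcp(-81,-238,103)
rows([(t,4)],-1)
E
```

```text
pos [ 479.8 -283.5  160.5] rot [-179.7  -35.4    1.2] F [-0.3 -0.3 -0.2] t 7.75
[{"tx": -0.0002, "ty": 0.0001, "tz": 0.0351, "rx": -0.0025, "ry": -0.0032, "rz": 0.0003, "gripper": -1}, {"tx": -0.0001, "ty": 0, "tz": 0.0351, "rx": -0.0025, "ry": -0.0032, "rz": 0.0003, "gripper": -1}, {"tx": -0.0001, "ty": 0, "tz": 0.0351, "rx": -0.0025, "ry": -0.0032, "rz": 0.0003, "gripper": -1}, {"tx": 0, "ty": -0.0001, "tz": 0.0351, "rx": -0.0025, "ry": -0.0032, "rz": 0.0003, "gripper": -1}]
```

>>> send_rows([
  {"tx": 0, "ty": 0, "tz": 0.035, "rx": 0, "ry": 0, "rz": 0, "gripper": -1},
  {"tx": 0, "ty": 0, "tz": 0.035, "rx": 0, "ry": 0, "rz": 0, "gripper": -1},
  {"tx": 0, "ty": 0, "tz": 0.035, "rx": 0, "ry": 0, "rz": 0, "gripper": -1},
  {"tx": 0, "ty": 0, "tz": 0.035, "rx": 0, "ry": 0, "rz": 0, "gripper": -1},
  {"tx": 0, "ty": 0, "tz": 0, "rx": 0, "ry": 0, "rz": 0, "gripper": -1},
])

```text
time_s: 8.38
ee_pos: [520.4, -282.1, 102.8]
ee_rot: [-179.7, -35.3, 1.2]
force: [-1.0, 0.6, 0.8]
gripper_width: 91.1
gripper_force: 0.0
```

>>> send_rows([
  {"tx": 0, "ty": 0, "tz": 0, "rx": 0, "ry": 0, "rz": 0, "gripper": 1},
  {"tx": 0, "ty": 0, "tz": 0, "rx": 0, "ry": 0, "rz": 0, "gripper": 1},
  {"tx": 0, "ty": 0, "tz": 0, "rx": 0, "ry": 0, "rz": 0, "gripper": 1},
  {"tx": 0, "ty": 0, "tz": 0, "rx": 0, "ry": 0, "rz": 0, "gripper": 1},
  {"tx": 0, "ty": 0, "tz": 0, "rx": 0, "ry": 0, "rz": 0, "gripper": 1},
], grip_force=15)

```text
time_s: 9.0
ee_pos: [520.3, -283.5, 103.5]
ee_rot: [-179.8, -35.4, 1.1]
force: [-0.6, -0.2, 0.3]
gripper_width: 43.6
gripper_force: 0.0
```

>>> send_rows([
  {"tx": 0, "ty": 0, "tz": 0, "rx": 0, "ry": 0, "rz": 0, "gripper": 1},
  {"tx": 0, "ty": 0, "tz": 0, "rx": 0, "ry": 0, "rz": 0, "gripper": 1},
  {"tx": 0, "ty": 0, "tz": 0, "rx": 0, "ry": 0, "rz": 0, "gripper": 1},
  {"tx": 0, "ty": 0, "tz": 0, "rx": 0, "ry": 0, "rz": 0, "gripper": 1},
])

```text
time_s: 9.5
ee_pos: [520.4, -283.9, 103.4]
ee_rot: [-179.8, -35.4, 1.1]
force: [-0.9, -1.8, -1.8]
gripper_width: 26.8
gripper_force: 15.0
```

>>> send_rows([
  {"tx": 0, "ty": 0.02, "tz": 0, "rx": 0, "ry": 0, "rz": 0, "gripper": 1},
  {"tx": 0, "ty": 0.02, "tz": 0, "rx": 0, "ry": 0, "rz": 0, "gripper": 1},
  {"tx": 0, "ty": 0.02, "tz": 0, "rx": 0, "ry": 0, "rz": 0, "gripper": 1},
  {"tx": 0, "ty": 0.02, "tz": 0, "rx": 0, "ry": 0, "rz": 0, "gripper": 1},
  {"tx": 0, "ty": 0.018, "tz": 0, "rx": 0, "ry": 0, "rz": 0, "gripper": 1},
  {"tx": 0, "ty": 0, "tz": 0, "rx": 0, "ry": 0, "rz": 0, "gripper": 1},
  {"tx": 0, "ty": 0, "tz": 0, "rx": 0, "ry": 0, "rz": 0, "gripper": 1},
])

```text
time_s: 10.38
ee_pos: [521.4, -332.9, 103.4]
ee_rot: [-179.8, -35.4, 1.1]
force: [-1.5, -0.4, 3.0]
gripper_width: 26.8
gripper_force: 15.0
```

>>> send_rows([
  {"tx": 0, "ty": 0.006, "tz": 0, "rx": 0, "ry": 0, "rz": 0, "gripper": 1},
  {"tx": 0, "ty": 0, "tz": 0, "rx": 0, "ry": 0, "rz": 0, "gripper": 1},
])

```text
time_s: 10.62
ee_pos: [521.4, -334.8, 103.3]
ee_rot: [-179.7, -35.4, 1.1]
force: [-3.1, 3.8, 4.8]
gripper_width: 27.0
gripper_force: 15.0
```

>>> send_rows([
  {"tx": 0, "ty": 0.006, "tz": 0, "rx": 0, "ry": 0, "rz": 0, "gripper": 1},
  {"tx": 0, "ty": 0, "tz": 0, "rx": 0, "ry": 0, "rz": 0, "gripper": 1},
  {"tx": 0, "ty": 0, "tz": 0, "rx": 0, "ry": 0, "rz": 0, "gripper": 1},
])

```text
time_s: 11.0
ee_pos: [521.5, -337.6, 103.3]
ee_rot: [-179.7, -35.4, 1.2]
force: [-3.5, 4.9, 5.4]
gripper_width: 26.9
gripper_force: 15.0
```

>>> send_rows([
  {"tx": 0, "ty": 0.006, "tz": 0, "rx": 0, "ry": 0, "rz": 0, "gripper": 1},
  {"tx": 0, "ty": 0, "tz": 0, "rx": 0, "ry": 0, "rz": 0, "gripper": 1},
  {"tx": 0, "ty": 0, "tz": 0, "rx": 0, "ry": 0, "rz": 0, "gripper": 1},
])

```text
time_s: 11.38
ee_pos: [521.5, -337.4, 103.2]
ee_rot: [-179.3, -35.4, 1.2]
force: [-3.1, 10.6, 7.6]
gripper_width: 26.8
gripper_force: 15.0
```

>>> send_rows([
  {"tx": 0, "ty": -0.008, "tz": 0, "rx": 0, "ry": 0, "rz": 0, "gripper": -1},
  {"tx": 0, "ty": 0, "tz": 0, "rx": 0, "ry": 0, "rz": 0, "gripper": -1},
  {"tx": 0, "ty": 0, "tz": 0, "rx": 0, "ry": 0, "rz": 0, "gripper": -1},
  {"tx": 0, "ty": 0, "tz": 0, "rx": 0, "ry": 0, "rz": 0, "gripper": -1},
  {"tx": 0, "ty": 0, "tz": -0.03, "rx": 0, "ry": 0, "rz": 0, "gripper": -1},
  {"tx": 0, "ty": 0, "tz": -0.06, "rx": 0, "ry": 0, "rz": 0, "gripper": -1},
  {"tx": 0, "ty": 0, "tz": -0.06, "rx": 0, "ry": 0, "rz": 0, "gripper": 1},
  {"tx": 0, "ty": 0, "tz": -0.03, "rx": 0, "ry": 0, "rz": 0, "gripper": 1},
  {"tx": 0, "ty": 0, "tz": 0, "rx": 0, "ry": 0, "rz": 0, "gripper": 1},
])

```text
time_s: 12.5
ee_pos: [469.2, -339.5, 177.8]
ee_rot: [-179.9, -35.5, 1.2]
force: [0.5, 0.0, 1.1]
gripper_width: 59.8
gripper_force: 0.0
```

```bash
python3 - <<'E'
from h import *
a=RT.as_matrix()[:,2]; t=lever(0,-160,1,8); print(t,t-90*a)
rows([t-90*a],1)
E
```

```text
[ 640.47824584 -117.02747909   99.        ] [ 588.86648516 -118.04952551  172.72368399]
pos [ 469.2 -339.5  177.8] rot [-179.9  -35.5    1.2] F [0.5 0.  1.1] t 12.5
[{"tx": 0.0218, "ty": -0.0486, "tz": 0.017, "rx": -0.0004, "ry": -0.0018, "rz": 0.0001, "gripper": 1}, {"tx": 0.0218, "ty": -0.0486, "tz": 0.017, "rx": -0.0004, "ry": -0.0018, "rz": 0.0001, "gripper": 1}, {"tx": 0.0218, "ty": -0.0486, "tz": 0.017, "rx": -0.0004, "ry": -0.0018, "rz": 0.0001, "gripper": 1}, {"tx": 0.0218, "ty": -0.0486, "tz": 0.0169, "rx": -0.0004, "ry": -0.0018, "rz": 0.0001, "gripper": 1}, {"tx": 0.0219, "ty": -0.0486, "tz": 0.0169, "rx": -0.0004, "ry": -0.0018, "rz": 0.0001, "gripper": 1}, {"tx": 0.0219, "ty": -0.0487, "tz": 0.0169, "rx": -0.0004, "ry": -0.0018, "rz": 0.0001, "gripper": 1}, {"tx": 0.0219, "ty": -0.0487, "tz": 0.0168, "rx": -0.0004, "ry": -0.0018, "rz": 0.0001, "gripper": 1}, {"tx": 0.0219, "ty": -0.0487, "tz": 0.0168, "rx": -0.0004, "ry": -0.0018, "rz": 0.0001, "gripper": 1}, {"tx": 0.0219, "ty": -0.0487, "tz": 0.0168, "rx": -0.0004, "ry": -0.0018, "rz": 0.0001, "gripper": 1}]
```

>>> send_rows([
  {"tx": 0.022, "ty": -0.0485, "tz": 0.017, "rx": 0, "ry": 0, "rz": 0, "gripper": 1},
  {"tx": 0.022, "ty": -0.0485, "tz": 0.017, "rx": 0, "ry": 0, "rz": 0, "gripper": 1},
  {"tx": 0.022, "ty": -0.0485, "tz": 0.017, "rx": 0, "ry": 0, "rz": 0, "gripper": 1},
  {"tx": 0.022, "ty": -0.0485, "tz": 0.017, "rx": 0, "ry": 0, "rz": 0, "gripper": 1},
  {"tx": 0.022, "ty": -0.0485, "tz": 0.017, "rx": 0, "ry": 0, "rz": 0, "gripper": 1},
  {"tx": 0.022, "ty": -0.0485, "tz": 0.017, "rx": 0, "ry": 0, "rz": 0, "gripper": 1},
  {"tx": 0.022, "ty": -0.0485, "tz": 0.017, "rx": 0, "ry": 0, "rz": 0, "gripper": 1},
  {"tx": 0.022, "ty": -0.0485, "tz": 0.017, "rx": 0, "ry": 0, "rz": 0, "gripper": 1},
  {"tx": 0.022, "ty": -0.0485, "tz": 0.017, "rx": 0, "ry": 0, "rz": 0, "gripper": 1},
  {"tx": 0, "ty": 0, "tz": 0, "rx": 0, "ry": 0, "rz": 0, "gripper": 1},
  {"tx": 0, "ty": 0, "tz": 0, "rx": 0, "ry": 0, "rz": 0, "gripper": 1},
])

```text
time_s: 13.88
ee_pos: [589.3, -117.9, 171.5]
ee_rot: [-179.7, -35.3, 1.1]
force: [-0.2, 0.2, 0.6]
gripper_width: 0.6
gripper_force: 0.0
```

```bash
python3 - <<'E'
from h import *
t=lever(0,-160,1,8)
rows([(t,7)],1)
E
```

```text
pos [ 589.3 -117.9  171.5] rot [-179.7  -35.3    1.1] F [-0.2  0.2  0.6] t 13.875
[{"tx": -0.0001, "ty": 0.0002, "tz": 0.0254, "rx": -0.0013, "ry": -0.0016, "rz": 0, "gripper": 1}, {"tx": 0, "ty": 0.0001, "tz": 0.0254, "rx": -0.0013, "ry": -0.0016, "rz": 0, "gripper": 1}, {"tx": 0, "ty": 0.0001, "tz": 0.0254, "rx": -0.0013, "ry": -0.0016, "rz": 0, "gripper": 1}, {"tx": 0, "ty": 0.0001, "tz": 0.0254, "rx": -0.0013, "ry": -0.0016, "rz": 0, "gripper": 1}, {"tx": 0, "ty": 0.0001, "tz": 0.0254, "rx": -0.0013, "ry": -0.0016, "rz": 0, "gripper": 1}, {"tx": 0.0001, "ty": 0.0001, "tz": 0.0254, "rx": -0.0013, "ry": -0.0016, "rz": 0, "gripper": 1}, {"tx": 0.0001, "ty": 0.0001, "tz": 0.0254, "rx": -0.0013, "ry": -0.0016, "rz": 0, "gripper": 1}]
```

>>> send_rows([
  {"tx": 0, "ty": 0, "tz": 0.0254, "rx": 0, "ry": 0, "rz": 0, "gripper": 1},
  {"tx": 0, "ty": 0, "tz": 0.0254, "rx": 0, "ry": 0, "rz": 0, "gripper": 1},
  {"tx": 0, "ty": 0, "tz": 0.0254, "rx": 0, "ry": 0, "rz": 0, "gripper": 1},
  {"tx": 0, "ty": 0, "tz": 0.0254, "rx": 0, "ry": 0, "rz": 0, "gripper": 1},
  {"tx": 0, "ty": 0, "tz": 0.0254, "rx": 0, "ry": 0, "rz": 0, "gripper": 1},
  {"tx": 0, "ty": 0, "tz": 0.0254, "rx": 0, "ry": 0, "rz": 0, "gripper": 1},
  {"tx": 0, "ty": 0, "tz": 0.0254, "rx": 0, "ry": 0, "rz": 0, "gripper": 1},
  {"tx": 0, "ty": 0, "tz": 0, "rx": 0, "ry": 0, "rz": 0, "gripper": 1},
])

```text
time_s: 14.88
ee_pos: [640.8, -116.7, 98.0]
ee_rot: [-179.7, -35.2, 1.1]
force: [-0.1, 0.1, 0.6]
gripper_width: 0.2
gripper_force: 0.0
```

```bash
python3 - <<'E'
from h import *
rows([(lever(0,-160,1,0),3),(lever(0.12,-160,1,0),4),(lever(.24,-160,1,0),3)],1,turn=False)
E
```

```text
pos [ 640.8 -116.7   98. ] rot [-179.7  -35.2    1.1] F [-0.1  0.1  0.6] t 14.875
[{"tx": -0.0041, "ty": 0.0002, "tz": -0.0038, "rx": 0, "ry": 0, "rz": 0, "gripper": 1}, {"tx": -0.0041, "ty": 0.0002, "tz": -0.0038, "rx": 0, "ry": 0, "rz": 0, "gripper": 1}, {"tx": -0.0041, "ty": 0.0002, "tz": -0.0038, "rx": 0, "ry": 0, "rz": 0, "gripper": 1}, {"tx": -0.0037, "ty": -0.0017, "tz": -0.0026, "rx": 0, "ry": 0, "rz": 0, "gripper": 1}, {"tx": -0.0037, "ty": -0.0017, "tz": -0.0026, "rx": 0, "ry": 0, "rz": 0, "gripper": 1}, {"tx": -0.0037, "ty": -0.0017, "tz": -0.0026, "rx": 0, "ry": 0, "rz": 0, "gripper": 1}, {"tx": -0.0037, "ty": -0.0017, "tz": -0.0026, "rx": 0, "ry": 0, "rz": 0, "gripper": 1}, {"tx": -0.0053, "ty": -0.0016, "tz": -0.0037, "rx": 0, "ry": 0, "rz": 0, "gripper": 1}, {"tx": -0.0053, "ty": -0.0016, "tz": -0.0037, "rx": 0, "ry": 0, "rz": 0, "gripper": 1}, {"tx": -0.0053, "ty": -0.0016, "tz": -0.0037, "rx": 0, "ry": 0, "rz": 0, "gripper": 1}]
```

>>> send_rows([
  {"tx": -0.005, "ty": 0, "tz": -0.0035, "rx": 0, "ry": 0, "rz": 0, "gripper": 1},
  {"tx": -0.005, "ty": 0, "tz": -0.0035, "rx": 0, "ry": 0, "rz": 0, "gripper": 1},
  {"tx": -0.005, "ty": 0, "tz": -0.0035, "rx": 0, "ry": 0, "rz": 0, "gripper": 1},
  {"tx": 0, "ty": 0, "tz": 0, "rx": 0, "ry": 0, "rz": 0, "gripper": 1},
])

```text
time_s: 15.38
ee_pos: [631.7, -116.7, 100.2]
ee_rot: [-179.8, -35.4, 1.1]
force: [-0.3, 0.2, 0.1]
gripper_width: 0.7
gripper_force: 0.0
```

>>> send_rows([
  {"tx": -0.0066, "ty": 0, "tz": -0.0046, "rx": 0, "ry": 0, "rz": 0, "gripper": 1},
  {"tx": 0, "ty": 0, "tz": 0, "rx": 0, "ry": 0, "rz": 0, "gripper": 1},
])

```text
time_s: 15.62
ee_pos: [628.7, -116.9, 100.7]
ee_rot: [-179.8, -35.5, 1.1]
force: [2.8, 0.8, 1.4]
gripper_width: 0.7
gripper_force: 1.8
```

>>> send_rows([
  {"tx": -0.005, "ty": 0, "tz": -0.0035, "rx": 0, "ry": 0, "rz": 0, "gripper": 1},
  {"tx": 0, "ty": 0, "tz": 0, "rx": 0, "ry": 0, "rz": 0, "gripper": 1},
])

```text
time_s: 15.88
ee_pos: [627.3, -117.4, 101.9]
ee_rot: [-179.9, -35.7, 1.2]
force: [9.0, 1.3, 0.1]
gripper_width: 0.5
gripper_force: 3.9
```

>>> send_rows([
  {"tx": -0.005, "ty": 0, "tz": -0.0035, "rx": 0, "ry": 0, "rz": 0, "gripper": 1},
  {"tx": 0, "ty": 0, "tz": 0, "rx": 0, "ry": 0, "rz": 0, "gripper": 1},
])

```text
time_s: 16.12
ee_pos: [626.0, -117.8, 103.1]
ee_rot: [-179.9, -35.8, 1.2]
force: [13.5, 2.9, -0.3]
gripper_width: 0.6
gripper_force: 5.9
```

```bash
cat > look.py <<'E'
from h import *
import sys
from scipy.ndimage import label
d,K=cam('top'); cv2.imwrite(f'pics/{sys.argv[1]}.png',cv2.resize(d['frame'][150:290,250:450,::-1],(770,539),interpolation=cv2.INTER_CUBIC))
im=d['frame'].astype(int); m=(im[...,0]>110)&(im[...,1]<60)&(im[...,2]<60); m[:180]=0; m[245:]=0; m[:,:250]=0; m[:,410:]=0
L,n=label(m,np.ones((3,3)))
for i in range(1,n+1):
    v,u=np.nonzero(L==i)
    if len(u)>8: P=ray(d,K,u.mean(),v.mean(),115); print(len(u),P.round(1),(RY.T@(P[:2]-O)).round(1))
E
python3 look.py c3
```

```text
129 [585.9  45.9 115. ] [-0.4 89. ]
116 [583.3 205.1 115. ] [1.000e-01 2.482e+02]
```

View pics/c3.png

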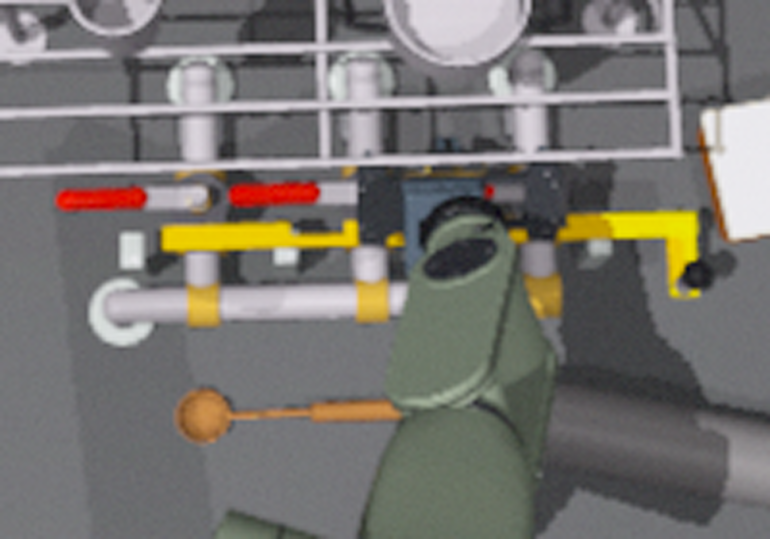

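The bar is at the right stop: the post moved from (638,273) to (697,273). The gripper sits over the right handle, clear of the front rod. One more gentle tug should tell if it's pinned.

>>> send_rows([
  {"tx": -0.0066, "ty": 0, "tz": -0.0046, "rx": 0, "ry": 0, "rz": 0, "gripper": 1},
  {"tx": 0, "ty": 0, "tz": 0, "rx": 0, "ry": 0, "rz": 0, "gripper": 1},
])

```text
time_s: 16.42
ee_pos: [624.2, -118.4, 104.7]
ee_rot: [180.0, -36.1, 1.2]
force: [21.0, 2.8, 0.4]
gripper_width: 0.6
gripper_force: 8.6
```

It's blocked hard: 21 N with almost no movement. So the right valve is pinned. I'll back out and push its lever fully shut again before moving the bar.

>>> send_rows([
  {"tx": 0.015, "ty": 0, "tz": 0.0105, "rx": 0, "ry": 0.01, "rz": 0, "gripper": 1},
  {"tx": 0.014, "ty": 0, "tz": 0.01, "rx": 0, "ry": 0.01, "rz": 0, "gripper": 1},
  {"tx": 0, "ty": 0, "tz": -0.03, "rx": 0, "ry": 0, "rz": 0, "gripper": 1},
  {"tx": 0, "ty": 0, "tz": -0.04, "rx": 0, "ry": 0, "rz": 0, "gripper": 1},
  {"tx": 0, "ty": 0, "tz": -0.04, "rx": 0, "ry": 0, "rz": 0, "gripper": 1},
  {"tx": 0, "ty": 0, "tz": -0.04, "rx": 0, "ry": 0, "rz": 0, "gripper": 1},
  {"tx": 0, "ty": 0, "tz": -0.04, "rx": 0, "ry": 0, "rz": 0, "gripper": 1},
  {"tx": 0, "ty": 0, "tz": -0.02, "rx": 0, "ry": 0, "rz": 0, "gripper": 1},
  {"tx": 0, "ty": 0, "tz": 0, "rx": 0, "ry": 0, "rz": 0, "gripper": 1},
])

```text
time_s: 17.55
ee_pos: [573.4, -118.3, 184.6]
ee_rot: [-179.8, -36.0, 1.1]
force: [0.0, 0.0, -0.0]
gripper_width: 0.3
gripper_force: 0.0
```

```bash
python3 - <<'E'
from h import *
t=lever(0,-160,-1,20);p=env.state()['ee_pos']
print(t,lever(0,-160,-1,0),lever(0,0,-1,0))
rows([t+[-20,0,70],t],1,mm=25)
E
```

```text
[ 549.09616148 -118.83708084   99.        ] [ 569.09224121 -118.44110672   99.        ] [565.9244482   41.52753111  99.        ]
pos [ 573.4 -118.3  184.6] rot [-179.8  -36.     1.1] F [ 0.  0. -0.] t 17.55
[{"tx": -0.045, "ty": -0.0004, "tz": -0.0134, "rx": -0.004, "ry": -0.0165, "rz": -0.0001, "gripper": 1}, {"tx": -0.0451, "ty": -0.0003, "tz": -0.013, "rx": -0.004, "ry": -0.0165, "rz": -0.0001, "gripper": 1}, {"tx": -0.0158, "ty": 0.0003, "tz": 0.0459, "rx": 0, "ry": 0, "rz": 0, "gripper": 1}, {"tx": -0.0158, "ty": 0.0003, "tz": 0.0459, "rx": 0, "ry": 0, "rz": 0, "gripper": 1}, {"tx": -0.0158, "ty": 0.0003, "tz": 0.0459, "rx": 0, "ry": 0, "rz": 0, "gripper": 1}]
```

>>> send_rows([
  {"tx": -0.045, "ty": 0, "tz": -0.013, "rx": 0, "ry": -0.016, "rz": 0, "gripper": 1},
  {"tx": -0.045, "ty": 0, "tz": -0.013, "rx": 0, "ry": -0.016, "rz": 0, "gripper": 1},
  {"tx": -0.016, "ty": 0, "tz": 0.046, "rx": 0, "ry": 0, "rz": 0, "gripper": 1},
  {"tx": -0.016, "ty": 0, "tz": 0.046, "rx": 0, "ry": 0, "rz": 0, "gripper": 1},
  {"tx": -0.016, "ty": 0, "tz": 0.046, "rx": 0, "ry": 0, "rz": 0, "gripper": 1},
  {"tx": 0, "ty": 0, "tz": 0, "rx": 0, "ry": 0, "rz": 0, "gripper": 1},
  {"tx": 0.011, "ty": 0, "tz": 0.0075, "rx": 0, "ry": 0, "rz": 0, "gripper": 1},
  {"tx": 0.008, "ty": 0, "tz": 0.0055, "rx": 0, "ry": 0, "rz": 0, "gripper": 1},
  {"tx": 0.005, "ty": 0, "tz": 0.0035, "rx": 0, "ry": 0, "rz": 0, "gripper": 1},
  {"tx": 0, "ty": 0, "tz": 0, "rx": 0, "ry": 0, "rz": 0, "gripper": 1},
])

```text
time_s: 18.8
ee_pos: [564.5, -118.2, 99.3]
ee_rot: [-179.8, -35.1, 1.2]
force: [-0.5, -0.1, -0.5]
gripper_width: 0.6
gripper_force: 0.0
```

>>> send_rows([
  {"tx": 0.005, "ty": 0, "tz": 0.0035, "rx": 0, "ry": 0, "rz": 0, "gripper": 1},
  {"tx": 0, "ty": 0, "tz": 0, "rx": 0, "ry": 0, "rz": 0, "gripper": 1},
])

```text
time_s: 19.05
ee_pos: [566.2, -117.8, 98.1]
ee_rot: [-179.7, -34.9, 1.1]
force: [-4.7, -0.1, -0.8]
gripper_width: 0.6
gripper_force: 1.9
```

>>> send_rows([
  {"tx": 0.004, "ty": 0, "tz": 0.003, "rx": 0, "ry": 0, "rz": 0, "gripper": 1},
  {"tx": 0, "ty": 0, "tz": 0, "rx": 0, "ry": 0, "rz": 0, "gripper": 1},
])

```text
time_s: 19.3
ee_pos: [567.2, -117.4, 96.9]
ee_rot: [-179.7, -34.8, 1.1]
force: [-10.3, -0.9, -0.1]
gripper_width: 0.6
gripper_force: 3.9
```

```bash
python3 - <<'E'
from h import *
p=env.state()['ee_pos']; a=RT.as_matrix()[:,2]; t=np.array([521.4,-336.5,103])
rows([p-80*a,t-80*a],1,mm=30)
E
```

```text
pos [ 567.2 -117.4   96.9] rot [-179.7  -34.8    1.1] F [-10.3  -0.9  -0.1] t 19.3
[{"tx": -0.0002, "ty": -0.0003, "tz": -0.0533, "rx": -0.0035, "ry": 0.0024, "rz": -0.0001, "gripper": 1}, {"tx": -0.0001, "ty": -0.0002, "tz": -0.0533, "rx": -0.0035, "ry": 0.0024, "rz": -0.0001, "gripper": 1}, {"tx": -0.0001, "ty": -0.0001, "tz": -0.0533, "rx": -0.0035, "ry": 0.0024, "rz": -0.0001, "gripper": 1}, {"tx": -0.0094, "ty": 0.0545, "tz": -0.0084, "rx": 0, "ry": 0, "rz": 0, "gripper": 1}, {"tx": -0.0094, "ty": 0.0545, "tz": -0.0084, "rx": 0, "ry": 0, "rz": 0, "gripper": 1}, {"tx": -0.0094, "ty": 0.0545, "tz": -0.0084, "rx": 0, "ry": 0, "rz": 0, "gripper": 1}, {"tx": -0.0094, "ty": 0.0545, "tz": -0.0084, "rx": 0, "ry": 0, "rz": 0, "gripper": 1}, {"tx": -0.0094, "ty": 0.0545, "tz": -0.0084, "rx": 0, "ry": 0, "rz": 0, "gripper": 1}, {"tx": -0.0094, "ty": 0.0545, "tz": -0.0084, "rx": 0, "ry": 0, "rz": 0, "gripper": 1}, {"tx": -0.0094, "ty": 0.0545, "tz": -0.0084, "rx": 0, "ry": 0, "rz": 0, "gripper": 1}, {"tx": -0.0094, "ty": 0.0545, "tz": -0.0084, "rx": 0, "ry": 0, "rz": 0, "gripper": 1}]
```

>>> send_rows([
  {"tx": 0, "ty": 0, "tz": -0.0533, "rx": 0, "ry": 0.002, "rz": 0, "gripper": 1},
  {"tx": 0, "ty": 0, "tz": -0.0533, "rx": 0, "ry": 0.002, "rz": 0, "gripper": 1},
  {"tx": 0, "ty": 0, "tz": -0.0533, "rx": 0, "ry": 0.002, "rz": 0, "gripper": 1},
  {"tx": -0.0094, "ty": 0.0545, "tz": -0.0084, "rx": 0, "ry": 0, "rz": 0, "gripper": -1},
  {"tx": -0.0094, "ty": 0.0545, "tz": -0.0084, "rx": 0, "ry": 0, "rz": 0, "gripper": -1},
  {"tx": -0.0094, "ty": 0.0545, "tz": -0.0084, "rx": 0, "ry": 0, "rz": 0, "gripper": -1},
  {"tx": -0.0094, "ty": 0.0545, "tz": -0.0084, "rx": 0, "ry": 0, "rz": 0, "gripper": -1},
  {"tx": -0.0094, "ty": 0.0545, "tz": -0.0084, "rx": 0, "ry": 0, "rz": 0, "gripper": -1},
  {"tx": -0.0094, "ty": 0.0545, "tz": -0.0084, "rx": 0, "ry": 0, "rz": 0, "gripper": -1},
  {"tx": -0.0094, "ty": 0.0545, "tz": -0.0084, "rx": 0, "ry": 0, "rz": 0, "gripper": -1},
  {"tx": -0.0094, "ty": 0.0545, "tz": -0.0084, "rx": 0, "ry": 0, "rz": 0, "gripper": -1},
  {"tx": 0, "ty": 0, "tz": 0, "rx": 0, "ry": 0, "rz": 0, "gripper": -1},
])

```text
time_s: 20.8
ee_pos: [478.8, -340.6, 169.7]
ee_rot: [-179.8, -35.3, 1.0]
force: [-0.4, -0.4, 0.1]
gripper_width: 87.6
gripper_force: 0.0
```

```bash
python3 look.py c4; python3 - <<'E'
from h import *
p=env.state()['ee_pos']; a=RT.as_matrix()[:,2]; t=np.array([521.4,-336.5,103])
rows([t-60*a,(t,3)],-1,mm=30)
E
```

```text
131 [ 589.4 -113.9  115. ] [ -0.1 -70.9]
127 [585.9  45.3 115. ] [-0.4 88.4]
113 [583.3 204.8 115. ] [1.000e-01 2.479e+02]
pos [ 478.6 -339.   169.3] rot [-179.7  -35.2    1.1] F [-0.4 -0.6  0.2] t 20.85
[{"tx": -0.0061, "ty": -0.0031, "tz": 0.0378, "rx": -0.0072, "ry": -0.0078, "rz": -0.0017, "gripper": -1}, {"tx": 0, "ty": 0, "tz": 0.04, "rx": 0, "ry": 0, "rz": 0, "gripper": -1}, {"tx": 0, "ty": 0, "tz": 0.04, "rx": 0, "ry": 0, "rz": 0, "gripper": -1}, {"tx": 0, "ty": 0, "tz": 0.04, "rx": 0, "ry": 0, "rz": 0, "gripper": -1}]
```

>>> send_rows([
  {"tx": -0.006, "ty": -0.003, "tz": 0.038, "rx": 0, "ry": 0, "rz": 0, "gripper": -1},
  {"tx": 0, "ty": 0, "tz": 0.04, "rx": 0, "ry": 0, "rz": 0, "gripper": -1},
  {"tx": 0, "ty": 0, "tz": 0.04, "rx": 0, "ry": 0, "rz": 0, "gripper": -1},
  {"tx": 0, "ty": 0, "tz": 0.04, "rx": 0, "ry": 0, "rz": 0, "gripper": -1},
  {"tx": 0, "ty": 0, "tz": 0, "rx": 0, "ry": 0, "rz": 0, "gripper": 1},
  {"tx": 0, "ty": 0, "tz": 0, "rx": 0, "ry": 0, "rz": 0, "gripper": 1},
  {"tx": 0, "ty": 0, "tz": 0, "rx": 0, "ry": 0, "rz": 0, "gripper": 1},
  {"tx": 0, "ty": 0, "tz": 0, "rx": 0, "ry": 0, "rz": 0, "gripper": 1},
  {"tx": 0, "ty": 0, "tz": 0, "rx": 0, "ry": 0, "rz": 0, "gripper": 1},
  {"tx": 0, "ty": 0, "tz": 0, "rx": 0, "ry": 0, "rz": 0, "gripper": 1},
  {"tx": 0, "ty": 0, "tz": 0, "rx": 0, "ry": 0, "rz": 0, "gripper": 1},
  {"tx": 0, "ty": 0, "tz": 0, "rx": 0, "ry": 0, "rz": 0, "gripper": 1},
])

```text
time_s: 22.35
ee_pos: [521.7, -336.7, 103.0]
ee_rot: [-179.9, -35.2, 1.1]
force: [-1.4, -3.3, -0.5]
gripper_width: 27.0
gripper_force: 15.0
```

>>> send_rows([
  {"tx": 0, "ty": 0, "tz": 0, "rx": 0, "ry": 0, "rz": 0, "gripper": 1},
  {"tx": 0, "ty": -0.005, "tz": 0, "rx": 0, "ry": 0, "rz": 0, "gripper": 1},
  {"tx": 0, "ty": -0.015, "tz": 0, "rx": 0, "ry": 0, "rz": 0, "gripper": 1},
  {"tx": 0, "ty": -0.02, "tz": 0, "rx": 0, "ry": 0, "rz": 0, "gripper": 1},
  {"tx": 0, "ty": -0.02, "tz": 0, "rx": 0, "ry": 0, "rz": 0, "gripper": 1},
  {"tx": 0, "ty": 0, "tz": 0, "rx": 0, "ry": 0, "rz": 0, "gripper": 1},
])

```text
time_s: 23.1
ee_pos: [521.0, -303.9, 103.0]
ee_rot: [-179.6, -35.2, 1.2]
force: [0.1, 0.9, 0.8]
gripper_width: 26.9
gripper_force: 15.0
```

>>> send_rows([
  {"tx": 0, "ty": -0.02, "tz": 0, "rx": 0, "ry": 0, "rz": 0, "gripper": 1},
  {"tx": 0, "ty": -0.02, "tz": 0, "rx": 0, "ry": 0, "rz": 0, "gripper": 1},
  {"tx": 0, "ty": -0.02, "tz": 0, "rx": 0, "ry": 0, "rz": 0, "gripper": 1},
  {"tx": 0, "ty": -0.02, "tz": 0, "rx": 0, "ry": 0, "rz": 0, "gripper": 1},
  {"tx": 0, "ty": -0.02, "tz": 0, "rx": 0, "ry": 0, "rz": 0, "gripper": 1},
  {"tx": 0, "ty": -0.02, "tz": 0, "rx": 0, "ry": 0, "rz": 0, "gripper": 1},
  {"tx": 0, "ty": -0.02, "tz": 0, "rx": 0, "ry": 0, "rz": 0, "gripper": 1},
  {"tx": 0, "ty": -0.008, "tz": 0, "rx": 0, "ry": 0, "rz": 0, "gripper": 1},
  {"tx": 0, "ty": 0, "tz": 0, "rx": 0, "ry": 0, "rz": 0, "gripper": 1},
])

```text
time_s: 24.22
ee_pos: [519.4, -230.7, 103.1]
ee_rot: [-179.7, -35.2, 1.2]
force: [3.7, -0.4, -3.4]
gripper_width: 26.5
gripper_force: 15.0
```

>>> send_rows([
  {"tx": 0, "ty": -0.008, "tz": 0, "rx": 0, "ry": 0, "rz": 0, "gripper": 1},
  {"tx": 0, "ty": 0, "tz": 0, "rx": 0, "ry": 0, "rz": 0, "gripper": 1},
])

```text
time_s: 24.48
ee_pos: [519.4, -227.5, 103.1]
ee_rot: [-179.7, -35.2, 1.1]
force: [3.8, -2.6, -4.5]
gripper_width: 26.6
gripper_force: 15.0
```

>>> send_rows([
  {"tx": 0, "ty": -0.006, "tz": 0, "rx": 0, "ry": 0, "rz": 0, "gripper": 1},
  {"tx": 0, "ty": 0, "tz": 0, "rx": 0, "ry": 0, "rz": 0, "gripper": 1},
])

```text
time_s: 24.72
ee_pos: [519.4, -227.7, 103.2]
ee_rot: [179.9, -35.2, 1.1]
force: [4.1, -10.1, -7.8]
gripper_width: 26.6
gripper_force: 15.0
```

Left stop reached after 110 mm of travel, as expected. I'll release and head for the left lever.

>>> send_rows([
  {"tx": 0, "ty": 0.008, "tz": 0, "rx": 0, "ry": 0, "rz": 0, "gripper": -1},
  {"tx": 0, "ty": 0, "tz": 0, "rx": 0, "ry": 0, "rz": 0, "gripper": -1},
  {"tx": 0, "ty": 0, "tz": 0, "rx": 0, "ry": 0, "rz": 0, "gripper": -1},
  {"tx": 0, "ty": 0, "tz": 0, "rx": 0, "ry": 0, "rz": 0, "gripper": -1},
  {"tx": 0, "ty": 0, "tz": -0.03, "rx": 0, "ry": 0, "rz": 0, "gripper": -1},
  {"tx": 0, "ty": 0, "tz": -0.06, "rx": 0, "ry": 0, "rz": 0, "gripper": -1},
  {"tx": 0, "ty": 0, "tz": -0.06, "rx": 0, "ry": 0, "rz": 0, "gripper": 1},
  {"tx": 0, "ty": 0, "tz": -0.03, "rx": 0, "ry": 0, "rz": 0, "gripper": 1},
  {"tx": 0, "ty": 0, "tz": 0, "rx": 0, "ry": 0, "rz": 0, "gripper": 1},
])

```text
time_s: 25.85
ee_pos: [467.4, -230.4, 177.6]
ee_rot: [-179.8, -35.3, 1.2]
force: [-1.1, 0.6, -0.1]
gripper_width: 59.4
gripper_force: 0.0
```

```bash
python3 - <<'E'
from h import *
a=RT.as_matrix()[:,2]; t=lever(0,160,1,8)-90*a; print(t)
rows([t],1,mm=39)
E
```

```text
[582.53089915 201.88775014 172.72368399]
pos [ 467.4 -230.4  177.6] rot [-179.8  -35.3    1.2] F [-1.1  0.6 -0.1] t 25.85
[{"tx": 0.0164, "ty": -0.0716, "tz": 0.0128, "rx": -0.0005, "ry": -0.0008, "rz": 0.0001, "gripper": 1}, {"tx": 0.0164, "ty": -0.0716, "tz": 0.0128, "rx": -0.0005, "ry": -0.0008, "rz": 0.0001, "gripper": 1}, {"tx": 0.0164, "ty": -0.0716, "tz": 0.0127, "rx": -0.0005, "ry": -0.0008, "rz": 0.0001, "gripper": 1}, {"tx": 0.0164, "ty": -0.0716, "tz": 0.0127, "rx": -0.0005, "ry": -0.0008, "rz": 0.0001, "gripper": 1}, {"tx": 0.0164, "ty": -0.0716, "tz": 0.0127, "rx": -0.0005, "ry": -0.0008, "rz": 0.0001, "gripper": 1}, {"tx": 0.0164, "ty": -0.0716, "tz": 0.0127, "rx": -0.0005, "ry": -0.0008, "rz": 0.0001, "gripper": 1}, {"tx": 0.0164, "ty": -0.0716, "tz": 0.0126, "rx": -0.0005, "ry": -0.0008, "rz": 0.0001, "gripper": 1}, {"tx": 0.0164, "ty": -0.0716, "tz": 0.0126, "rx": -0.0005, "ry": -0.0008, "rz": 0.0001, "gripper": 1}, {"tx": 0.0164, "ty": -0.0716, "tz": 0.0126, "rx": -0.0005, "ry": -0.0008, "rz": 0.0001, "gripper": 1}, {"tx": 0.0164, "ty": -0.0716, "tz": 0.0126, "rx": -0.0005, "ry": -0.0008, "rz": 0.0001, "gripper": 1}, {"tx": 0.0164, "ty": -0.0716, "tz": 0.0125, "rx": -0.0005, "ry": -0.0008, "rz": 0.0001, "gripper": 1}, {"tx": 0.0164, "ty": -0.0716, "tz": 0.0125, "rx": -0.0005, "ry": -0.0008, "rz": 0.0001, "gripper": 1}]
```

>>> send_rows([
  {"tx": 0.0164, "ty": -0.0716, "tz": 0.0126, "rx": 0, "ry": 0, "rz": 0, "gripper": 1},
  {"tx": 0.0164, "ty": -0.0716, "tz": 0.0126, "rx": 0, "ry": 0, "rz": 0, "gripper": 1},
  {"tx": 0.0164, "ty": -0.0716, "tz": 0.0126, "rx": 0, "ry": 0, "rz": 0, "gripper": 1},
  {"tx": 0.0164, "ty": -0.0716, "tz": 0.0126, "rx": 0, "ry": 0, "rz": 0, "gripper": 1},
  {"tx": 0.0164, "ty": -0.0716, "tz": 0.0126, "rx": 0, "ry": 0, "rz": 0, "gripper": 1},
  {"tx": 0.0164, "ty": -0.0716, "tz": 0.0126, "rx": 0, "ry": 0, "rz": 0, "gripper": 1},
  {"tx": 0.0164, "ty": -0.0716, "tz": 0.0126, "rx": 0, "ry": 0, "rz": 0, "gripper": 1},
  {"tx": 0.0164, "ty": -0.0716, "tz": 0.0126, "rx": 0, "ry": 0, "rz": 0, "gripper": 1},
  {"tx": 0.0164, "ty": -0.0716, "tz": 0.0126, "rx": 0, "ry": 0, "rz": 0, "gripper": 1},
  {"tx": 0.0164, "ty": -0.0716, "tz": 0.0126, "rx": 0, "ry": 0, "rz": 0, "gripper": 1},
  {"tx": 0.0164, "ty": -0.0716, "tz": 0.0126, "rx": 0, "ry": 0, "rz": 0, "gripper": 1},
  {"tx": 0.0164, "ty": -0.0716, "tz": 0.0126, "rx": 0, "ry": 0, "rz": 0, "gripper": 1},
])

```text
time_s: 27.35
ee_pos: [579.9, 198.4, 171.2]
ee_rot: [-179.8, -35.0, 1.2]
force: [0.4, -0.4, 0.3]
gripper_width: 0.3
gripper_force: 0.0
```

>>> send_rows([
  {"tx": 0, "ty": 0, "tz": 0, "rx": 0, "ry": 0, "rz": 0, "gripper": 1},
  {"tx": 0, "ty": 0, "tz": 0, "rx": 0, "ry": 0, "rz": 0, "gripper": 1},
])

```text
time_s: 27.6
ee_pos: [579.4, 196.3, 171.4]
ee_rot: [-179.9, -35.0, 1.2]
force: [0.1, -0.1, -0.2]
gripper_width: 0.3
gripper_force: 0.0
```

```bash
python3 - <<'E'
from h import *
a=RT.as_matrix()[:,2]; t=lever(0,160,1,8); 
rows([(t-75*a,2),(t,6)],1,mm=39)
E
```

```text
pos [579.4 196.3 171.4] rot [-179.9  -35.     1.2] F [ 0.1 -0.1 -0.2] t 27.6
[{"tx": 0.0035, "ty": -0.0054, "tz": 0.0158, "rx": -0.0032, "ry": 0.0005, "rz": 0.001, "gripper": 1}, {"tx": 0.0034, "ty": -0.0054, "tz": 0.0158, "rx": -0.0032, "ry": 0.0005, "rz": 0.001, "gripper": 1}, {"tx": 0, "ty": 0, "tz": 0.025, "rx": 0, "ry": 0, "rz": 0, "gripper": 1}, {"tx": 0, "ty": 0, "tz": 0.025, "rx": 0, "ry": 0, "rz": 0, "gripper": 1}, {"tx": 0, "ty": 0, "tz": 0.025, "rx": 0, "ry": 0, "rz": 0, "gripper": 1}, {"tx": 0, "ty": 0, "tz": 0.025, "rx": 0, "ry": 0, "rz": 0, "gripper": 1}, {"tx": 0, "ty": 0, "tz": 0.025, "rx": 0, "ry": 0, "rz": 0, "gripper": 1}, {"tx": 0, "ty": 0, "tz": 0.025, "rx": 0, "ry": 0, "rz": 0, "gripper": 1}]
```

>>> send_rows([
  {"tx": 0.0035, "ty": -0.0054, "tz": 0.0158, "rx": 0, "ry": 0, "rz": 0, "gripper": 1},
  {"tx": 0.0035, "ty": -0.0054, "tz": 0.0158, "rx": 0, "ry": 0, "rz": 0, "gripper": 1},
  {"tx": 0, "ty": 0, "tz": 0.025, "rx": 0, "ry": 0, "rz": 0, "gripper": 1},
  {"tx": 0, "ty": 0, "tz": 0.025, "rx": 0, "ry": 0, "rz": 0, "gripper": 1},
  {"tx": 0, "ty": 0, "tz": 0.025, "rx": 0, "ry": 0, "rz": 0, "gripper": 1},
  {"tx": 0, "ty": 0, "tz": 0.025, "rx": 0, "ry": 0, "rz": 0, "gripper": 1},
  {"tx": 0, "ty": 0, "tz": 0.025, "rx": 0, "ry": 0, "rz": 0, "gripper": 1},
  {"tx": 0, "ty": 0, "tz": 0.025, "rx": 0, "ry": 0, "rz": 0, "gripper": 1},
  {"tx": 0, "ty": 0, "tz": 0, "rx": 0, "ry": 0, "rz": 0, "gripper": 1},
])

```text
time_s: 28.72
ee_pos: [638.8, 200.1, 106.0]
ee_rot: [-179.4, -34.2, 1.4]
force: [0.5, -0.3, -0.2]
gripper_width: 0.4
gripper_force: 0.0
```

>>> send_rows([
  {"tx": -0.005, "ty": 0, "tz": -0.0035, "rx": 0, "ry": 0, "rz": 0, "gripper": 1},
  {"tx": -0.005, "ty": 0, "tz": -0.0035, "rx": 0, "ry": 0, "rz": 0, "gripper": 1},
  {"tx": -0.005, "ty": 0, "tz": -0.0035, "rx": 0, "ry": 0, "rz": 0, "gripper": 1},
  {"tx": -0.005, "ty": 0, "tz": -0.0035, "rx": 0, "ry": 0, "rz": 0, "gripper": 1},
  {"tx": 0, "ty": 0, "tz": 0, "rx": 0, "ry": 0, "rz": 0, "gripper": 1},
])

```text
time_s: 29.35
ee_pos: [627.0, 199.2, 109.0]
ee_rot: [-179.3, -34.1, 1.4]
force: [0.4, 0.3, -0.9]
gripper_width: 0.3
gripper_force: 0.0
```

>>> send_rows([
  {"tx": -0.005, "ty": 0, "tz": -0.0035, "rx": 0, "ry": 0, "rz": 0, "gripper": 1},
  {"tx": -0.005, "ty": 0, "tz": -0.0035, "rx": 0, "ry": 0, "rz": 0, "gripper": 1},
  {"tx": 0, "ty": 0, "tz": 0, "rx": 0, "ry": 0, "rz": 0, "gripper": 1},
])

```text
time_s: 29.72
ee_pos: [621.4, 198.6, 109.7]
ee_rot: [-179.3, -34.0, 1.5]
force: [0.1, -0.5, -0.1]
gripper_width: 0.4
gripper_force: 0.0
```

```bash
python3 - <<'E'
from h import *
print(np.round(env.state()['qpos'],1))
rows([(lever(0,160,1,2),2)]+[(lever(t,160,1,0),1) for t in (.1,.2,.3)],1)
E
```

```text
[ 22.2  19.2 115.5 -40.3  16.7 146.5]
pos [621.4 198.6 109.7] rot [-179.3  -34.     1.5] F [ 0.1 -0.5 -0.1] t 29.725
[{"tx": -0.0003, "ty": -0.0039, "tz": 0.0127, "rx": -0.0154, "ry": 0.017, "rz": 0.0045, "gripper": 1}, {"tx": -0.0004, "ty": -0.004, "tz": 0.0127, "rx": -0.0154, "ry": 0.017, "rz": 0.0045, "gripper": 1}, {"tx": -0.0154, "ty": -0.0057, "tz": -0.0108, "rx": 0, "ry": 0, "rz": 0, "gripper": 1}, {"tx": -0.0129, "ty": -0.0044, "tz": -0.0091, "rx": 0, "ry": 0, "rz": 0, "gripper": 1}, {"tx": -0.0137, "ty": -0.0028, "tz": -0.0096, "rx": 0, "ry": 0, "rz": 0, "gripper": 1}]
```

Joint 6 was stopped at its range limit (146.5), which is why the tip stayed high. Yawing the tool about 8° towards radial relieves it.

>>> send_rows([
  {"tx": 0, "ty": 0, "tz": 0, "rx": 0.03, "ry": 0.008, "rz": -0.053, "gripper": 1},
  {"tx": 0, "ty": 0, "tz": 0, "rx": 0.03, "ry": 0.008, "rz": -0.053, "gripper": 1},
  {"tx": 0, "ty": 0, "tz": 0, "rx": 0.03, "ry": 0.008, "rz": -0.053, "gripper": 1},
  {"tx": 0, "ty": 0, "tz": 0, "rx": 0.03, "ry": 0.008, "rz": -0.053, "gripper": 1},
  {"tx": 0.002, "ty": -0.003, "tz": 0.013, "rx": 0, "ry": 0, "rz": 0, "gripper": 1},
  {"tx": 0.002, "ty": -0.003, "tz": 0.013, "rx": 0, "ry": 0, "rz": 0, "gripper": 1},
  {"tx": 0, "ty": 0, "tz": 0, "rx": 0, "ry": 0, "rz": 0, "gripper": 1},
])

```text
time_s: 30.6
ee_pos: [630.3, 203.3, 99.4]
ee_rot: [180.0, -34.9, 9.2]
force: [0.3, -0.6, -0.4]
gripper_width: 0.2
gripper_force: 0.0
```

```bash
EX=8 python3 - <<'E'
from h import *
print(np.round(env.state()['qpos'],1))
rows([(lever(t,160,1,0),1) for t in (0,.06,.12,.18)],1)
E
```

```text
[ 20.   20.3 116.4 -35.3  10.8 133.7]
pos [630.3 203.3  99.4] rot [180.  -34.9   9.2] F [ 0.3 -0.6 -0.4] t 30.6
[{"tx": -0.0075, "ty": -0.0002, "tz": -0.0041, "rx": 0.0004, "ry": 0.002, "rz": 0.0019, "gripper": 1}, {"tx": -0.0067, "ty": -0.0048, "tz": -0.0047, "rx": 0, "ry": 0, "rz": 0, "gripper": 1}, {"tx": -0.0071, "ty": -0.0044, "tz": -0.0049, "rx": 0, "ry": 0, "rz": 0, "gripper": 1}, {"tx": -0.0074, "ty": -0.0039, "tz": -0.0052, "rx": 0, "ry": 0, "rz": 0, "gripper": 1}]
```

>>> send_rows([
  {"tx": -0.007, "ty": -0.001, "tz": -0.0045, "rx": 0, "ry": 0, "rz": 0, "gripper": 1},
  {"tx": -0.007, "ty": -0.001, "tz": -0.0045, "rx": 0, "ry": 0, "rz": 0, "gripper": 1},
  {"tx": 0, "ty": 0, "tz": 0, "rx": 0, "ry": 0, "rz": 0, "gripper": 1},
])

```text
time_s: 30.98
ee_pos: [621.7, 203.0, 100.4]
ee_rot: [180.0, -35.0, 9.2]
force: [0.2, 0.5, 0.9]
gripper_width: 0.9
gripper_force: 0.6
```

>>> send_rows([
  {"tx": -0.007, "ty": -0.002, "tz": -0.0045, "rx": 0, "ry": 0, "rz": 0, "gripper": 1},
  {"tx": 0, "ty": 0, "tz": 0, "rx": 0, "ry": 0, "rz": 0, "gripper": 1},
])

```text
time_s: 31.22
ee_pos: [617.4, 203.1, 100.1]
ee_rot: [180.0, -35.0, 9.2]
force: [1.4, -0.0, 2.3]
gripper_width: 1.0
gripper_force: 1.1
```

>>> send_rows([
  {"tx": -0.007, "ty": -0.002, "tz": -0.0045, "rx": 0, "ry": 0, "rz": 0, "gripper": 1},
  {"tx": 0, "ty": 0, "tz": 0, "rx": 0, "ry": 0, "rz": 0, "gripper": 1},
])

```text
time_s: 31.48
ee_pos: [613.0, 203.3, 99.7]
ee_rot: [180.0, -35.0, 9.2]
force: [1.0, -0.6, 3.0]
gripper_width: 0.6
gripper_force: 1.4
```

The left lever gives freely past 8 mm at only about 3 N. I'll follow its arc.

```bash
EX=8 python3 - <<'E'
from h import *
print(np.round(env.state()['qpos'],1))
rows([(lever(t,160,1,-3,r=80),1) for t in (.22,.34,.46,.58,.7,.82,.94,1.04)],1)
E
```

```text
[ 20.8  19.1 118.4 -40.   10.4 139. ]
pos [613.  203.3  99.7] rot [180.  -35.    9.2] F [ 1.  -0.6  3. ] t 31.475
[{"tx": -0.0103, "ty": 0.0002, "tz": -0.0054, "rx": 0.0003, "ry": 0, "rz": 0.0016, "gripper": 1}, {"tx": -0.0151, "ty": -0.005, "tz": -0.0106, "rx": 0, "ry": 0, "rz": 0, "gripper": 1}, {"tx": -0.0161, "ty": -0.0028, "tz": -0.0112, "rx": 0, "ry": 0, "rz": 0, "gripper": 1}, {"tx": -0.0168, "ty": -0.0002, "tz": -0.0118, "rx": 0, "ry": 0, "rz": 0, "gripper": 1}, {"tx": -0.0172, "ty": 0.0026, "tz": -0.0121, "rx": 0, "ry": 0, "rz": 0, "gripper": 1}, {"tx": -0.0173, "ty": 0.0056, "tz": -0.0121, "rx": 0, "ry": 0, "rz": 0, "gripper": 1}, {"tx": -0.0169, "ty": 0.0087, "tz": -0.0118, "rx": 0, "ry": 0, "rz": 0, "gripper": 1}, {"tx": -0.0135, "ty": 0.0097, "tz": -0.0095, "rx": 0, "ry": 0, "rz": 0, "gripper": 1}]
```

>>> send_rows([
  {"tx": -0.008, "ty": 0.001, "tz": -0.004, "rx": 0.027, "ry": 0, "rz": -0.038, "gripper": 1},
  {"tx": -0.012, "ty": -0.005, "tz": -0.0085, "rx": 0.027, "ry": 0, "rz": -0.038, "gripper": 1},
  {"tx": -0.013, "ty": -0.004, "tz": -0.009, "rx": 0.027, "ry": 0, "rz": -0.038, "gripper": 1},
  {"tx": -0.0135, "ty": -0.0025, "tz": -0.0095, "rx": 0.027, "ry": 0, "rz": -0.038, "gripper": 1},
  {"tx": -0.014, "ty": -0.0015, "tz": -0.01, "rx": 0.027, "ry": 0, "rz": -0.038, "gripper": 1},
  {"tx": 0, "ty": 0, "tz": 0, "rx": 0, "ry": 0, "rz": 0, "gripper": 1},
])

```text
time_s: 32.22
ee_pos: [575.9, 201.2, 98.9]
ee_rot: [-179.9, -35.0, 16.0]
force: [0.4, 0.3, 3.1]
gripper_width: 0.4
gripper_force: 0.9
```

```bash
python3 look.py c5; TI=22 EX=15 python3 - <<'E'
from h import *
st=env.state();print(np.round(st['qpos'],1)); p=np.array(st['ee_pos'])
print(RY.T@(p[:2]-O)-[0,160], lever(.6,160,1,0,r=80))
rows([(p,4)],1)
E
```

```text
131 [ 589.4 -113.9  115. ] [ -0.1 -70.9]
131 [585.6  44.9 115. ] [-0.8 88. ]
12 [547.4 160.7 115. ] [-36.6 204.5]
[ 19.1  16.4 123.2 -17.3   5.7 109.7]
[-7.29120533 84.56101414] [573.84879882 202.80601894  99.        ]
pos [576.  201.3  98.8] rot [-179.9  -35.    16.1] F [-0.   0.6  2. ] t 32.275
[{"tx": 0, "ty": 0, "tz": 0, "rx": -0.0002, "ry": -0.108, "rz": -0.0004, "gripper": 1}, {"tx": 0, "ty": 0, "tz": 0, "rx": -0.0002, "ry": -0.108, "rz": -0.0004, "gripper": 1}, {"tx": 0, "ty": 0, "tz": 0, "rx": -0.0002, "ry": -0.108, "rz": -0.0004, "gripper": 1}, {"tx": 0, "ty": 0, "tz": 0, "rx": -0.0002, "ry": -0.108, "rz": -0.0004, "gripper": 1}]
```

```bash
cat > arc.py <<'E'
from h import *
import sys
def arc(w,n=None,turnrows=None):
    st=env.state();p=np.array(st['ee_pos']);q=R.from_euler('xyz',st['ee_rot'],degrees=True)
    n=turnrows or len(w); dq=(q.inv()*RT).as_rotvec(degrees=True)/n
    print(p.round(1),np.round(st['qpos'],1),np.round(st['force'],1))
    for i,t in enumerate(w):
        d=dq if i<n else dq*0
        print(dict(zip(('tx','ty','tz','rx','ry','rz'),np.round(np.r_[q.inv().apply(t-p)/500,d/30],4).tolist()))); p=t;q=q*R.from_rotvec(d,degrees=True)
E
TI=22 EX=15 python3 - <<'E'
from arc import *
arc([lever(t,160,1,-3,r=80) for t in (.62,.7,.78,.86,.94,1.02)])
E
```

```text
[576.  201.3  98.8] [ 19.1  16.4 123.2 -17.3   5.7 109.7] [-0.   0.6  2. ]
{'tx': -0.0099, 'ty': -0.0022, 'tz': -0.0075, 'rx': -0.0001, 'ry': -0.072, 'rz': -0.0002}
{'tx': -0.0119, 'ty': 0.0004, 'tz': -0.0077, 'rx': -0.0001, 'ry': -0.072, 'rz': -0.0002}
{'tx': -0.0124, 'ty': 0.0017, 'tz': -0.0073, 'rx': -0.0001, 'ry': -0.072, 'rz': -0.0002}
{'tx': -0.0127, 'ty': 0.003, 'tz': -0.0069, 'rx': -0.0001, 'ry': -0.072, 'rz': -0.0002}
{'tx': -0.0129, 'ty': 0.0045, 'tz': -0.0064, 'rx': -0.0001, 'ry': -0.072, 'rz': -0.0002}
{'tx': -0.0129, 'ty': 0.0059, 'tz': -0.0058, 'rx': -0.0001, 'ry': -0.072, 'rz': -0.0002}
```

>>> send_rows([
  {"tx": -0.01, "ty": -0.002, "tz": -0.0075, "rx": 0, "ry": -0.072, "rz": 0, "gripper": 1},
  {"tx": -0.012, "ty": 0, "tz": -0.0075, "rx": 0, "ry": -0.072, "rz": 0, "gripper": 1},
  {"tx": -0.0125, "ty": 0.0015, "tz": -0.0075, "rx": 0, "ry": -0.072, "rz": 0, "gripper": 1},
  {"tx": -0.0125, "ty": 0.003, "tz": -0.007, "rx": 0, "ry": -0.072, "rz": 0, "gripper": 1},
  {"tx": -0.013, "ty": 0.0045, "tz": -0.0065, "rx": 0, "ry": -0.072, "rz": 0, "gripper": 1},
  {"tx": -0.013, "ty": 0.006, "tz": -0.006, "rx": 0, "ry": -0.072, "rz": 0, "gripper": 1},
  {"tx": 0, "ty": 0, "tz": 0, "rx": 0, "ry": 0, "rz": 0, "gripper": 1},
])

```text
time_s: 33.15
ee_pos: [537.3, 183.3, 98.7]
ee_rot: [-180.0, -22.0, 16.1]
force: [0.4, 0.3, 1.9]
gripper_width: 0.1
gripper_force: 0.6
```

```bash
python3 look.py c6; TI=22 EX=15 python3 - <<'E'
from arc import *
arc([lever(t,160,1,0,r=80) for t in (1.02,1.12,1.22,1.32,1.42,1.5,1.57)])
E
```

```text
131 [ 589.4 -113.9  115. ] [ -0.1 -70.9]
128 [585.7  45.1 115. ] [-0.7 88.2]
23 [534.  144.4 115. ] [-50.4 188.5]
[537.3 183.4  98.7] [ 18.1  15.  117.8  -1.7  25.2  93.4] [ 1.4 -0.1  2. ]
{'tx': 0.0047, 'ty': -0.0038, 'tz': 0.0013, 'rx': -0.0, 'ry': 0.0001, 'rz': 0.0}
{'tx': -0.0162, 'ty': 0.0089, 'tz': -0.0065, 'rx': -0.0, 'ry': 0.0001, 'rz': 0.0}
{'tx': -0.0153, 'ty': 0.0111, 'tz': -0.0062, 'rx': -0.0, 'ry': 0.0001, 'rz': 0.0}
{'tx': -0.0142, 'ty': 0.0132, 'tz': -0.0057, 'rx': -0.0, 'ry': 0.0001, 'rz': 0.0}
{'tx': -0.0127, 'ty': 0.0152, 'tz': -0.0051, 'rx': -0.0, 'ry': 0.0001, 'rz': 0.0}
{'tx': -0.009, 'ty': 0.0134, 'tz': -0.0036, 'rx': -0.0, 'ry': 0.0001, 'rz': 0.0}
{'tx': -0.0069, 'ty': 0.0125, 'tz': -0.0028, 'rx': -0.0, 'ry': 0.0001, 'rz': 0.0}
```

Joints are in good shape now (q5 25, q6 93). Continue to fully open.

>>> send_rows([
  {"tx": -0.0115, "ty": 0.005, "tz": -0.005, "rx": 0, "ry": 0, "rz": 0, "gripper": 1},
  {"tx": -0.0155, "ty": 0.011, "tz": -0.006, "rx": 0, "ry": 0, "rz": 0, "gripper": 1},
  {"tx": -0.014, "ty": 0.013, "tz": -0.0055, "rx": 0, "ry": 0, "rz": 0, "gripper": 1},
  {"tx": -0.0125, "ty": 0.015, "tz": -0.005, "rx": 0, "ry": 0, "rz": 0, "gripper": 1},
  {"tx": -0.009, "ty": 0.0135, "tz": -0.0035, "rx": 0, "ry": 0, "rz": 0, "gripper": 1},
  {"tx": -0.004, "ty": 0.008, "tz": -0.0015, "rx": 0, "ry": 0, "rz": 0, "gripper": 1},
  {"tx": 0, "ty": 0, "tz": 0, "rx": 0, "ry": 0, "rz": 0, "gripper": 1},
])

```text
time_s: 34.08
ee_pos: [510.8, 141.1, 98.2]
ee_rot: [-180.0, -21.8, 16.1]
force: [0.5, 0.0, 0.2]
gripper_width: 0.4
gripper_force: 0.1
```

```bash
python3 look.py c7; TI=22 EX=15 python3 - <<'E'
from arc import *
t=lever(1.571,160,1,0,r=80); print(t); arc([t,t+[0,-4,0]])
E
```

```text
132 [ 589.3 -113.6  115. ] [ -0.2 -70.6]
129 [586.   46.5 115. ] [-0.3 89.5]
[510.94122147 138.94615481  99.        ]
[510.8 141.3  98.1] [ 13.6  12.1 122.2   2.4  23.9  85.5] [-1.3  0.3  0.3]
{'tx': -0.0004, 'ty': 0.0046, 'tz': -0.0021, 'rx': -0.0003, 'ry': 0.0031, 'rz': -0.0001}
{'tx': -0.0021, 'ty': 0.0077, 'tz': -0.0008, 'rx': -0.0003, 'ry': 0.0031, 'rz': -0.0001}
```

View pics/c7.png

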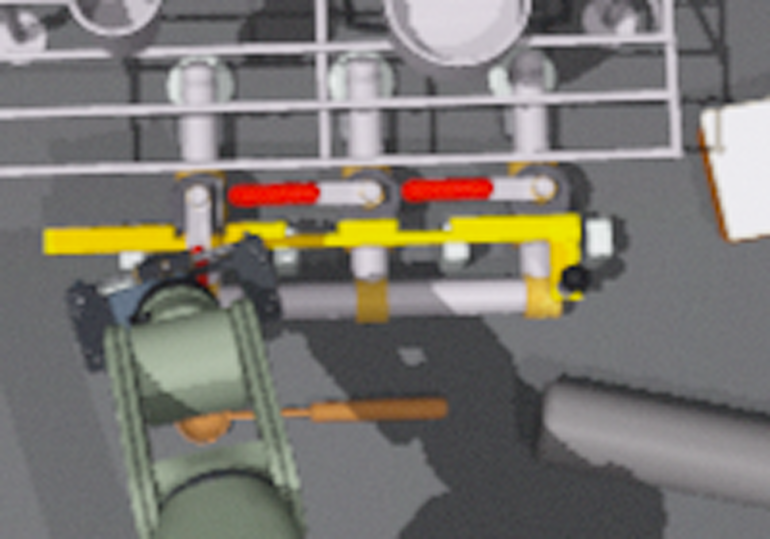

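The picture shows the left lever pointing out towards the robot (blade at (198,220), handle under the gripper). The other two levers are shut, the bar is at the left, and the spoon and roller haven't moved. I'll press gently to the open stop.

>>> send_rows([
  {"tx": -0.002, "ty": 0.008, "tz": -0.001, "rx": 0, "ry": 0, "rz": 0, "gripper": 1},
  {"tx": 0, "ty": 0, "tz": 0, "rx": 0, "ry": 0, "rz": 0, "gripper": 1},
])

```text
time_s: 34.38
ee_pos: [510.8, 138.6, 98.2]
ee_rot: [-179.8, -21.8, 16.0]
force: [-2.6, 7.3, -2.4]
gripper_width: 0.3
gripper_force: 3.9
```

>>> send_rows([
  {"tx": -0.002, "ty": 0.006, "tz": -0.001, "rx": 0, "ry": 0, "rz": 0, "gripper": 1},
  {"tx": 0, "ty": 0, "tz": 0, "rx": 0, "ry": 0, "rz": 0, "gripper": 1},
])

```text
time_s: 34.62
ee_pos: [510.8, 137.9, 98.3]
ee_rot: [-179.6, -21.9, 15.8]
force: [-1.0, 23.5, -4.6]
gripper_width: 0.3
gripper_force: 11.2
```

>>> send_rows([
  {"tx": -0.002, "ty": 0.006, "tz": -0.001, "rx": 0, "ry": 0, "rz": 0, "gripper": 1},
  {"tx": 0, "ty": 0, "tz": 0, "rx": 0, "ry": 0, "rz": 0, "gripper": 1},
])

```text
time_s: 34.88
ee_pos: [510.8, 137.3, 98.5]
ee_rot: [-179.3, -22.0, 15.7]
force: [-1.2, 41.3, -9.5]
gripper_width: 0.5
gripper_force: 18.9
```

It's at the open stop. I'll back off to the left, then straight up and away.

>>> send_rows([
  {"tx": 0.006, "ty": -0.025, "tz": 0, "rx": 0, "ry": 0, "rz": 0, "gripper": 1},
  {"tx": 0.006, "ty": -0.035, "tz": 0, "rx": 0, "ry": 0, "rz": 0, "gripper": 1},
  {"tx": 0, "ty": 0, "tz": -0.04, "rx": 0, "ry": 0, "rz": 0, "gripper": 1},
  {"tx": 0, "ty": 0, "tz": -0.06, "rx": 0, "ry": 0, "rz": 0, "gripper": 1},
  {"tx": 0, "ty": 0, "tz": -0.06, "rx": 0, "ry": 0, "rz": 0, "gripper": 1},
  {"tx": 0, "ty": 0, "tz": -0.06, "rx": 0, "ry": 0, "rz": 0, "gripper": 1},
  {"tx": 0, "ty": 0, "tz": -0.06, "rx": 0, "ry": 0, "rz": 0, "gripper": 1},
  {"tx": 0, "ty": 0, "tz": -0.04, "rx": 0, "ry": 0, "rz": 0, "gripper": 1},
  {"tx": -0.06, "ty": 0, "tz": 0, "rx": 0, "ry": 0, "rz": 0, "gripper": 1},
  {"tx": -0.06, "ty": 0, "tz": 0, "rx": 0, "ry": 0, "rz": 0, "gripper": 1},
  {"tx": -0.06, "ty": 0, "tz": 0, "rx": 0, "ry": 0, "rz": 0, "gripper": 1},
  {"tx": 0, "ty": 0, "tz": 0, "rx": 0, "ry": 0, "rz": 0, "gripper": 1},
])

```text
time_s: 36.38
ee_pos: [368.6, 121.0, 214.7]
ee_rot: [-180.0, -21.8, 16.2]
force: [1.0, -0.7, 0.1]
gripper_width: 0.2
gripper_force: 0.0
```

>>> send_rows([
  {"tx": 0, "ty": 0, "tz": 0, "rx": 0, "ry": 0, "rz": 0, "gripper": 1},
  {"tx": 0, "ty": 0, "tz": 0, "rx": 0, "ry": 0, "rz": 0, "gripper": 1},
  {"tx": 0, "ty": 0, "tz": 0, "rx": 0, "ry": 0, "rz": 0, "gripper": 1},
])

```text
time_s: 36.75
ee_pos: [371.8, 122.1, 216.4]
ee_rot: [-180.0, -22.0, 16.1]
force: [-0.1, -0.1, 0.5]
gripper_width: 0.5
gripper_force: 0.0
```

```bash
python3 look.py c8
```

```text
133 [ 589.5 -114.   115. ] [  0.  -70.9]
128 [586.1  46.4 115. ] [-0.2 89.4]
93 [494.9 113.  115. ] [-90.1 157.8]
```

View pics/c8.png

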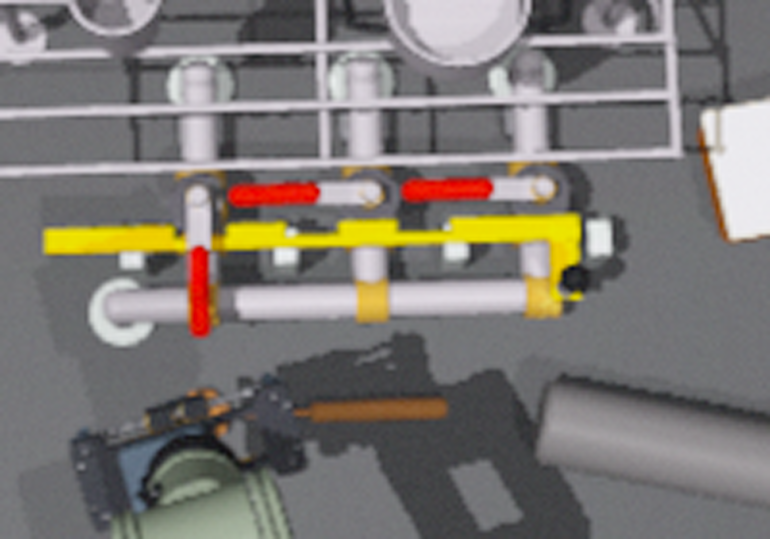

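The left lever is fully open (handle at (198,290), straight out), the other two are shut, and the arm is clear at 216 mm up. Handing in.

```bash
python3 -c "
from workcell import env
print(env.job_done())"
```

```text
the job is handed in; nothing more can be done
None
```

The kitchen is now on the left tank: the left lever is fully open, the middle and right levers are shut, and the right valve proved to be the pinned one; I handed the job in at about 37 s, but no verdict was returned.

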